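# Tip ball knobs out of a sprung tip pan past a squeegee card into a tub

### The job

Free the tip pan: pull its sprung lock handle up, turn it anticlockwise and let it drop into its parking notch. Then take the squeegee card from the rack, stand it slantwise in the pan as a gate that blocks most of the pouring edge and leaves a narrow gap over the white tub, and press the pan down with the card until all five ball knobs have rolled through the gap into the tub, none on the bench. Let the pan come back to rest, stand the card back in the slot of its rack and leave everything else on the bench where it is.

Things in the scene. Friction and masses are not known exactly. Their poses are not given: they have to be found in the camera images.
- tip_stand: Grey steel stand of the tip pan, fixed to the bench: base plate 160 x 270 mm, uprights 109 mm left and right of the middle. Origin on the bench exactly below the pan's tipping axis, midway between the uprights; x points from the pouring edge to the pan's back wall, z up; the pan pours towards -x. The tipping axis runs along y, 140 mm above the bench.
- tip_pan (a joint): How far the pan is tipped, rad. 0 = rest: a spring holds it leaning back by 0.10 rad (pouring edge raised); grows as the pouring edge goes down; stop at 0.55 (floor then slopes 0.45 rad to the pouring edge). Locked, it gives less than 0.1 rad. Unlocked, it takes about 0.3 N m at rest to 0.6 N m at the stop (3 to 8 N pressed near the edge); let go, it springs back to rest.
- pan_lip (a point): Middle of the aluminium tip pan's pouring edge, on top of its flat floor; its frame turns with the pan: x from the edge to the back wall along the floor, y left along the edge, z square to the floor. Inside, the pan is 190 mm wide (y -95 to 95) and 200 mm deep (x 0 to 200); side and back walls 40 mm high (28 mm near the edge), back corners cut off by 30 mm, front open.
- pan_axis (a point): Middle of the tipping axis, which runs along the pan's y, 120 mm behind the pouring edge and 8 mm above the pan's floor; axes as pan_lip.
- lock_pin (a joint): Lift of the sprung lock plunger, m: 0 = pin down in the index wheel (pan locked), 0.018 = top stop. The spring pulls it down with 3 to 7 N. It can be turned only when lifted by more than 0.012; dropped into the parking notch it stays lifted by 0.009 and the pan is free.
- lock_knob (a joint): Turn of the lock plunger's handle, rad, anticlockwise seen from above: 0 = locked position, handle bar along the stand's x; parking notch at 1.05 (60 degrees, notch catches within about 0.1 either way); stop at 1.15.
- knob_grip (a point): Centre of the lock plunger's handle: an upright black bar 50 mm long, 12 mm thick, 24 mm high, on a steel stem over a round 48 mm sleeve; the handle's centre is 24 mm above the sleeve's crown when locked, 224 mm above the bench, on the right-hand upright 123 mm to the -y side of the stand. x along the bar, z up: lift along z, turn about z.
- card: Squeegee card (film applicator): flat white plastic blade 150 mm long, 5 mm thick, 80 mm high, with a grey grip bar 100 x 14 mm, 24 mm high along its top edge; 95 mm high in all, about 90 g. Origin at the middle of the blade's bottom edge; x along the blade, y its thickness, z up to the grip. At the start it stands upright in the slot of the rack.
- card_mid (a point): Centre of the squeegee card, half-way up (47.5 mm above the bottom edge); axes as the card's. The middle of the grip bar is 35.5 mm further up along z.
- card_foot (a point): Middle of the bottom edge of the squeegee card's blade; axes as the card's.
- rack_slot (a point): Wooden card rack fixed on the bench, 186 x 80 mm, 38 mm high, with some low spare blades; this point is the middle of the floor of its central slot, 8 mm above the bench. x runs along the slot, z up. The slot is 10 mm wide, 174 mm long and 30 mm deep.
- tub_in (a point): Middle of the inner floor of the empty white open tub that stands below one half of the pouring edge (the left or the right one; the closed case stands below the other). Outside 140 (x) x 124 (y) x 50 mm high, walls and floor 4 mm; axes parallel to the sides. About 350 g, loose.
- tub: The same white open tub; origin at the centre of its underside on the bench.
- case: Closed grey plastic case 130 x 118 x 40 mm with a lid, below the other half of the pouring edge; to be left alone. Origin at the centre of its underside.
- phone: Phone 148 x 71 x 9 mm, lying on the bench; to be left alone.
- pump_bottle: Square pale blue pump bottle 56 x 56 x 95 mm with a steel lid; to be left alone.
- dropper: White dropper bottle, 36 mm across, 102 mm high; to be left alone.
- tape_roll: Amber tape roll lying flat, 76 mm across, 24 mm high; to be left alone.
- driver: Screwdriver 150 mm long, lying on the bench; to be left alone.
- ball1_center (a point): Centre of ball knob 1 of five alike: smooth black moulded balls of 35 mm diameter, 30 g, that lie loose against the pan's back wall at the start and roll freely; balls that jam at the gap come free when the pan is rocked a little.
- ball2_center (a point): Centre of ball knob 2 of five alike: smooth black moulded balls of 35 mm diameter, 30 g, that lie loose against the pan's back wall at the start and roll freely; balls that jam at the gap come free when the pan is rocked a little.
- ball3_center (a point): Centre of ball knob 3 of five alike: smooth black moulded balls of 35 mm diameter, 30 g, that lie loose against the pan's back wall at the start and roll freely; balls that jam at the gap come free when the pan is rocked a little.
- ball4_center (a point): Centre of ball knob 4 of five alike: smooth black moulded balls of 35 mm diameter, 30 g, that lie loose against the pan's back wall at the start and roll freely; balls that jam at the gap come free when the pan is rocked a little.
- ball5_center (a point): Centre of ball knob 5 of five alike: smooth black moulded balls of 35 mm diameter, 30 g, that lie loose against the pan's back wall at the start and roll freely; balls that jam at the gap come free when the pan is rocked a little.

How it is judged:
On the way, in this order (a step that is already met when the one before it is completed fails the run):
1. the lock handle is lifted, turned and parked in its notch, and let go (value of joint lock_pin between 0.0065 and 0.0105 m and value of joint lock_knob above 0.9 rad and contact force between the fingers and tip_stand below 0.2 N), for 0.2 s.
2. the held card stands across the front half of the pan, slanting by 7 to 50 degrees to the pouring edge, and presses the pan down past level (value of joint tip_pan above 0.12 rad and contact force between card and tip_stand above 0.3 N and contact force between the fingers and card above 1 N and angle between the x axis of card and the y axis of pan_lip, either way round between 0.12 and 0.87 rad and x of card_foot in the frame of pan_lip between -0.03 and 0.12 m and y of card_foot in the frame of pan_lip between -0.05 and 0.05 m and z of card_foot in the frame of pan_lip between -0.03 and 0.025 m), for 0.2 s.
3. all five ball knobs are in the tub (x of ball1_center in the frame of tub_in between -0.066 and 0.066 m and y of ball1_center in the frame of tub_in between -0.058 and 0.058 m and z of each of ball1_center, ball2_center, ball3_center, ball4_center, ball5_center in the frame of tub_in below 0.04 m and x of ball2_center in the frame of tub_in between -0.066 and 0.066 m and y of ball2_center in the frame of tub_in between -0.058 and 0.058 m and x of ball3_center in the frame of tub_in between -0.066 and 0.066 m and y of ball3_center in the frame of tub_in between -0.058 and 0.058 m and x of ball4_center in the frame of tub_in between -0.066 and 0.066 m and y of ball4_center in the frame of tub_in between -0.058 and 0.058 m and x of ball5_center in the frame of tub_in between -0.066 and 0.066 m and y of ball5_center in the frame of tub_in between -0.058 and 0.058 m), for 0.3 s.
At the end, for the whole second after the job is handed in: All five balls lie still inside the tub; lock handle still parked (lifted over 6.5 mm, turned over 0.9 rad); pan back at rest (under 0.06 rad); card upright in the rack slot, its foot within 6 mm of the slot floor and 20 mm of its middle, released and still (all of step 3 and value of joint lock_pin above 0.0065 m and value of joint lock_knob above 0.9 rad and value of joint tip_pan below 0.06 rad and x of card_foot in the frame of rack_slot between -0.02 and 0.02 m and y of card_foot in the frame of rack_slot between -0.007 and 0.007 m and z of card_foot in the frame of rack_slot below 0.006 m and angle between card's own z axis and vertical below 0.12 rad and linear speed of card below 0.03 m/s and linear speed of each of ball1, ball2, ball3, ball4, ball5 below 0.05 m/s); the robot touches nothing.
It fails at once if a ball knob has dropped beside the tub ((height (world z) of ball1_center below 0.05 m and (x of ball1_center in the frame of tub_in above 0.074 m or x of ball1_center in the frame of tub_in below -0.074 m or y of ball1_center in the frame of tub_in above 0.066 m or y of ball1_center in the frame of tub_in below -0.066 m)) or (height (world z) of ball2_center below 0.05 m and (x of ball2_center in the frame of tub_in above 0.074 m or x of ball2_center in the frame of tub_in below -0.074 m or y of ball2_center in the frame of tub_in above 0.066 m or y of ball2_center in the frame of tub_in below -0.066 m)) or (height (world z) of ball3_center below 0.05 m and (x of ball3_center in the frame of tub_in above 0.074 m or x of ball3_center in the frame of tub_in below -0.074 m or y of ball3_center in the frame of tub_in above 0.066 m or y of ball3_center in the frame of tub_in below -0.066 m)) or (height (world z) of ball4_center below 0.05 m and (x of ball4_center in the frame of tub_in above 0.074 m or x of ball4_center in the frame of tub_in below -0.074 m or y of ball4_center in the frame of tub_in above 0.066 m or y of ball4_center in the frame of tub_in below -0.066 m)) or (height (world z) of ball5_center below 0.05 m and (x of ball5_center in the frame of tub_in above 0.074 m or x of ball5_center in the frame of tub_in below -0.074 m or y of ball5_center in the frame of tub_in above 0.066 m or y of ball5_center in the frame of tub_in below -0.066 m))).
It fails at once if the tub or the closed case has been shoved by more than 25 mm (distance of any of tub, case from where it was at the start of the episode above 0.025 m).
It fails at once if one of the other things on the bench (phone, pump bottle, dropper bottle, tape roll, screwdriver) has been moved by more than 30 mm (distance of any of phone, pump_bottle, dropper, tape_roll, driver from where it was at the start of the episode above 0.03 m).
It also fails if it takes over 67 s, if anything falls off the work surface, if the arm or the gripper's body presses on something with over 40 N, if the wrist force passes 120 N, or if a joint passes its speed limit or range.

### The arm

A 6-joint arm with a two-finger parallel gripper is mounted at the origin on the work surface. World frame = base frame: x ahead of the robot, y to its left, z up, the work surface at z = 0. Lengths are in m, angles in rad, forces in N, time in s.
With the tool pointing down it reaches from about 0.325 to 0.9 m from the base axis. Payload 3.5 kg.
Tool frame: the origin (TCP) lies between the finger pads; the fingertips stand 11 mm ahead of it and the grasp point (between the pads) lies 8 mm behind it; z points along the fingers, y is the direction in which the jaws open and shut (so a half turn about z gives the same grasp; the last joint's range is limited). The gripper opens to 85 mm and grips with 20 to 120 N. Pads are 22 mm wide; open, the fingers measure 114 mm over their backs; the gripper's body (76 mm by 85 mm) begins 54 mm behind the grasp point. The pads swing forward as they close: fully open they stand 13 mm farther back than shut.
Start: joints at [-1.38, 0.276, -0.026, 1.268, 0, 1.467], TCP at [0.181, -0.598, 0.242] pointing down, gripper open.
Joint ranges: [-3.12, 3.12], [-0.85, 1.88], [-1.08, 1.24], [-1.95, 2.15], [-1.57, 1.53], [-3.14, 3.14]. Speed limits (rad/s): [2.57, 2.57, 3.14, 3.14, 3.14, 3.14].

### API

Orientations are given as a unit quaternion [w, x, y, z].
In Python, from plant import robot gives the robot as it stands.
- The arm moves only by the shell command python3 -m inch 'ROWS' [FORCE]. ROWS is JSON, a list of rows, each a list of 7 numbers: the turn, a rotation vector about the tool's x, y, z in degrees, then the shift along the tool's x, y, z in cm, then the closure, from 0 (fully open) to 1 (shut). A call has 1 to 10 rows; each row shifts and turns the commanded pose from where the row before left it, along the tool's axes as they then stand; what a row does not reach is not made up. A row lasts 1/12 s, in which the tool goes at most 41.7 mm and 7.16 degrees, less where a joint would pass 70% of its speed; a pose out of reach is approached as far as the arm can. A call with a gripper value outside its range is refused whole. The fingers move at their own pace and stop on an object; FORCE is the grip in N (left out, the last holds). Time passes only in rows, so rows that do not move let the fingers close. It gives the time, the measured TCP pose, the force and the opening at its end, in the units of the state.
- robot.observe(): the state, without advancing time (a new reading comes with each control period).
- robot.grab_frame(name): name is "scene" or "top"; returns the picture (400x640x3 uint8, red, green, blue); there is no depth.
- robot.camera_model(name): a dict with "K" (3x3 intrinsics, pixels), "k1" (the pictures are not rectified: a ray, as slopes to the right and down, at radius r is drawn at 1 + k1 r^2 times it, then the intrinsics apply), "rvec" (rotation vector, rad) and "tvec" (3), from world to camera coordinates, as OpenCV has them. Camera axes: x right, y down, z forward; pixel columns grow to the right and rows downward; lengths in m; the calibration is good to about 2 mm. A picture is of the moment at which its call begins. camera_model takes no time and is no camera call.
- robot.hand_in(): hands the job in, once; it reports no verdict.
Trained networks look in the newest picture that a camera, given by its name, has taken for a name from the list of things; names that differ only in an ending like _2 or _b are one class to them, and where a whole thing is asked for, a point or a joint stands for the part that bears it (a point fixed in the world has none). Each returns a list of dicts, best first, with "score" (0 to 1); they miss things now and then, are a little off and sometimes report something else, mostly with a low value. They report only what shows in the picture. A call takes as long as a camera call.
- robot.cut_out(thing, camera): "mask" (400x640 bool, what is visible of it) and "bbox" ([left, top, right, bottom] in pixels, round what is visible of it).
The state is a dict: "time_s": time; "joint_pos": joint angles; "qvel": joint speeds; "tau": joint torques, N m; "position": TCP position; "eef_rot": TCP orientation; "force": force on the tool from outside, world axes, zero at the start; "moment": the same for the moment, N m; "gripper_width": opening from 0.0 (shut) to 1.0 (fully open).
Only numpy, scipy, OpenCV 4.12 (cv2) and the standard library are available. Lean on these libraries where they do the work, as an engineer would, in place of code of your own. Each camera call takes 0.05 s, during which the arm holds its last target.

## Working session

There is one attempt and no reset: what is moved stays moved. The work goes in short steps, Python scripts to look and compute and a shell command to move; the robot and the scene stay as the last step left them, time stands still between calls to the robot, and variables do not carry over. Pictures are saved under pics/ and viewed, and the job is handed in when it is done.

```bash
ls; mkdir -p pics; python3 - <<'E'
from plant import robot
import cv2,numpy as np
print(robot.observe())
for n in("scene","top"):
    im=robot.grab_frame(n); cv2.imwrite(f"pics/{n}0.png",im[:,:,::-1]); c=robot.camera_model(n); print(n,c)
E
```

```text
pics
{'time_s': 0.0, 'joint_pos': array([-1.38039362e+00,  2.77148397e-01, -2.79054258e-02,  1.26798462e+00,
       -1.51320397e-05,  1.46735608e+00]), 'qvel': array([-0.00022009,  0.00095097,  0.00036744,  0.00225632,  0.00036575,
        0.00017664]), 'tau': array([-4.72959221e-05, -4.45508051e+01,  2.95202976e+01,  1.64070638e-02,
       -2.84085045e-04, -5.87972934e-06]), 'position': array([ 0.1808382 , -0.59747297,  0.24113854]), 'eef_rot': array([-1.11967057e-03,  9.89225818e-01,  1.46393389e-01, -5.62885328e-05]), 'force': array([ 0.21015745,  1.07241571, -0.78917106]), 'moment': array([ 0.00450276,  0.04054969, -0.03026567]), 'gripper_width': 1.000777794842268}
scene {'K': array([[454.3723029 ,   0.        , 322.39311267],
       [  0.        , 454.3723029 , 201.68707048],
       [  0.        ,   0.        ,   1.        ]]), 'k1': 0.01886904944980693, 'rvec': array([ 2.06758253,  1.14482081, -0.4803709 ]), 'tvec': array([-0.31970233, -0.24997298,  1.83359482])}
top {'K': array([[462.16048321,   0.        , 319.96425787],
       [  0.        , 462.16048321, 191.30039843],
       [  0.        ,   0.        ,   1.        ]]), 'k1': -0.010833551882619913, 'rvec': array([ 2.16990841, -2.20235362,  0.03722098]), 'tvec': array([-0.01207019,  0.63086883,  1.39442103])}
```

View pics/scene0.png

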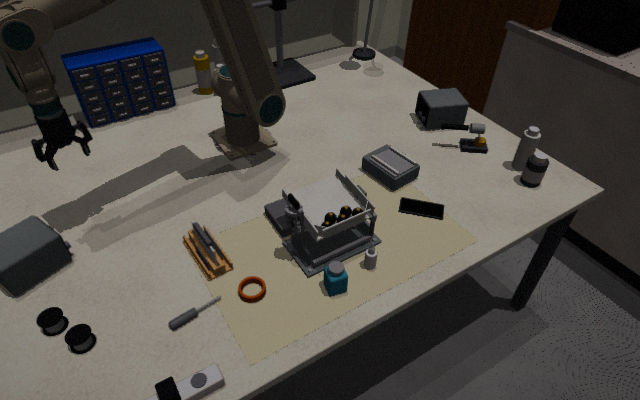

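View pics/top0.png

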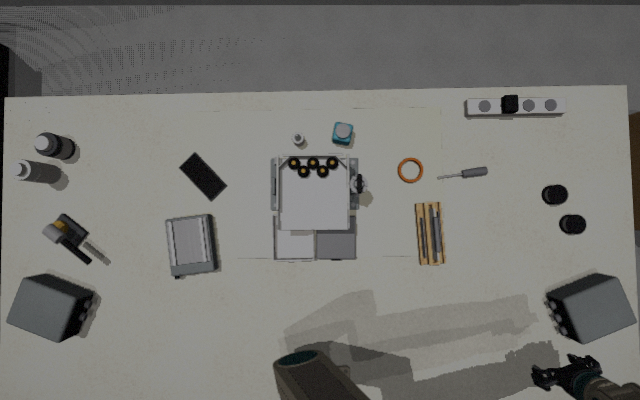

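```bash
cat > h.py <<'E'
from plant import robot
import cv2,numpy as np
from scipy.spatial.transform import Rotation as R
def cam(n):
    c=robot.camera_model(n); Rm=cv2.Rodrigues(np.array(c['rvec']))[0]; return np.array(c['K']),c['k1'],Rm,np.array(c['tvec'])
def proj(n,P):
    K,k,Rm,t=cam(n); P=np.atleast_2d(P); c=P@Rm.T+t; s=c[:,:2]/c[:,2:]; r2=(s**2).sum(1,keepdims=True); s=s*(1+k*r2)
    return s@K[:2,:2].T+K[:2,2]
def ray(n,uv):
    K,k,Rm,t=cam(n); uv=np.atleast_2d(np.asarray(uv,float)); d=(uv-K[:2,2])/np.array([K[0,0],K[1,1]]); s=d.copy()
    for _ in range(10): s=d/(1+k*(s**2).sum(1,keepdims=True))
    D=np.c_[s,np.ones(len(s))]@Rm; return -Rm.T@t,D
def atz(n,uv,z):
    o,D=ray(n,uv); return o+D*((z-o[2])/D[:,2:])
def grab(n,fn=None):
    im=robot.grab_frame(n)[:,:,::-1].copy()
    if fn: cv2.imwrite(fn,im)
    return im
def crop(im,x0,y0,x1,y1,s,fn): cv2.imwrite(fn,cv2.resize(im[y0:y1,x0:x1],None,fx=s,fy=s,interpolation=cv2.INTER_CUBIC))
E
python3 - <<'E'
from h import *
a=cv2.imread("pics/top0.png"); crop(a,260,120,380,270,4,"pics/t_pan.png"); crop(a,380,140,500,280,4,"pics/t_rack.png")
a=cv2.imread("pics/scene0.png"); crop(a,170,160,400,310,3,"pics/s_pan.png")
for n in("top","scene"):
    robot.grab_frame(n)
    for th in("card","tub","case","rack_slot","tip_stand","knob_grip","pan_lip","driver","tape_roll","pump_bottle","dropper","phone"):
        try: r=robot.cut_out(th,n)
        except Exception as e: print(n,th,e); continue
        for d in r[:2]:
            m=d['mask']; ys,xs=np.nonzero(m); q=cv2.minAreaRect(np.c_[xs,ys].astype(np.float32)) if len(xs)>3 else None
            print(n,th,round(d['score'],2),d['bbox'],len(xs),np.round(q[0],1),np.round(q[1],1),round(q[2],1))
E
```

```text
top card 0.89 [430.1, 208.6, 439.9, 265.4] 435 [434.5 234.4] [51.7  9.1] 85.2
top tub 0.89 [267.8, 216.0, 313.1, 262.2] 1439 [292.  237.5] [47. 44.] 90.0
top case 0.83 [314.7, 217.1, 354.0, 258.4] 1230 [334.9 238.4] [43.4 38.9] 87.3
top rack_slot 0.96 [413.5, 203.1, 447.7, 264.0] 1132 [428.8 233.7] [62.1 27.8] 84.8
top tip_stand 0.94 [270.7, 149.7, 367.9, 232.2] 5854 [317.5 191.5] [77. 99.] 90.0
top pan_lip 0.94 [276.3, 154.8, 357.0, 233.4] 4813 [315.7 191.5] [75.9 82.5] 89.1
top driver 0.75 [441.7, 168.9, 485.9, 176.1] 282 [463.  173.7] [ 8.5 48.5] 80.5
top tape_roll 0.63 [400.5, 156.3, 422.1, 179.3] 210 [410. 170.] [24. 24.] 90.0
top tape_roll 0.59 [271.5, 151.3, 364.6, 233.1] 5791 [318. 192.] [76. 96.] 90.0
top pump_bottle 0.91 [330.5, 122.8, 355.0, 147.8] 395 [341.  133.9] [19.4 21.6] 14.0
top pump_bottle 0.19 [400.1, 155.8, 420.2, 180.5] 262 [409.5 169.5] [25. 25.] 90.0
top dropper 0.28 [332.2, 122.7, 355.5, 144.4] 386 [341.5 133.5] [18.4 21.6] 11.3
top phone 0.64 [179.1, 151.7, 226.8, 201.7] 1092 [202.9 176.4] [47.4 23. ] 46.4
scene card 0.7 [193.1, 222.8, 218.8, 266.5] 352 [20
[... 641 characters left out ...]
7.3, 242.5] 3269 [328.3 204.2] [61.6 85.3] 70.9
scene pan_lip 0.65 [192.4, 222.7, 216.5, 262.8] 282 [205.6 242.1] [44.7  8. ] 56.3
scene driver 0.91 [166.2, 305.8, 200.3, 330.0] 283 [183.9 317.8] [ 9.2 33.3] 57.3
scene driver 0.27 [285.8, 170.3, 379.5, 277.8] 6401 [325.7 219.6] [88.4 98. ] 64.6
scene tape_roll 0.8 [238.0, 273.6, 266.2, 304.2] 398 [252. 289.] [26. 26.] 90.0
scene pump_bottle 0.95 [323.5, 261.9, 348.8, 295.2] 657 [335.5 277.5] [33. 23.] 90.0
scene dropper 0.31 [320.3, 219.4, 329.0, 227.2] 47 [326.5 223.5] [5. 9.] 90.0
scene phone 0.97 [401.8, 197.1, 442.8, 217.6] 666 [421.9 207.9] [44.5 16.3] 11.3
scene phone 0.6 [281.5, 171.1, 378.1, 240.8] 3590 [328.5 204.3] [62.1 87.5] 71.2
```

View pics/t_pan.png

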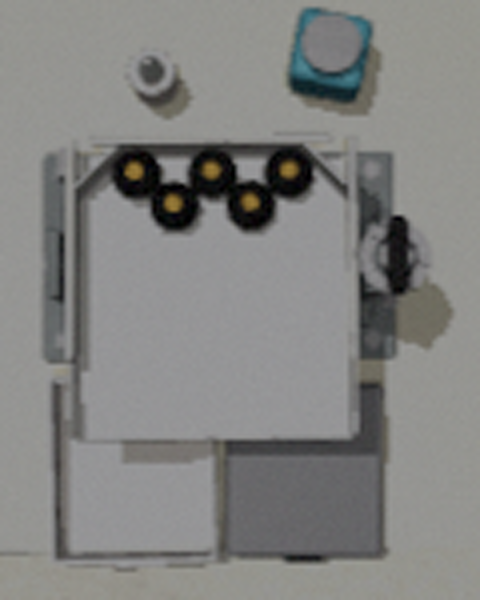

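View pics/t_rack.png

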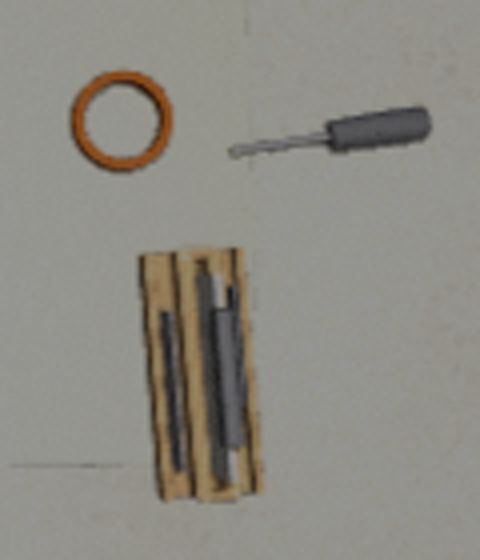

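View pics/s_pan.png

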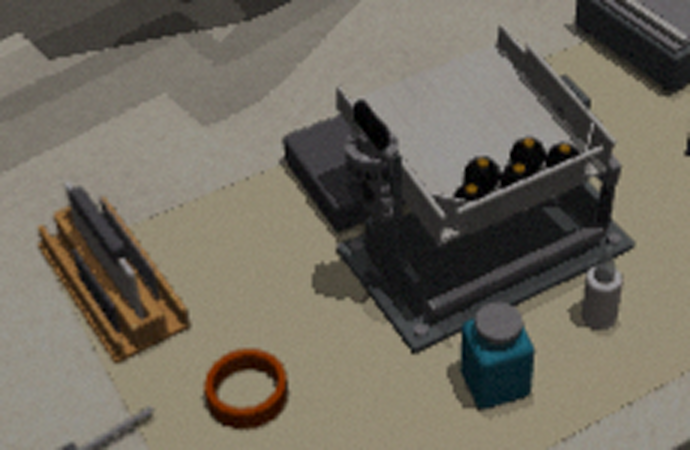

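```bash
python3 - <<'E'
from h import *
T=lambda x,y:(260+x/4,120+y/4)
def p(l,uv,z,n="top"): print(l,np.round(atz(n,[uv],z)[0],4))
p("lipL",T(78,438),.144);p("lipR",T(354,438),.144)
p("knob",T(397,255),.236);p("knob front",T(397,294),.236);p("knob back",T(399,216),.236)
p("knob scene",(170+371/3,160+123/3),.224,"scene")
p("tub tl",T(55,380),.05);p("tub bl",T(57,560),.05);p("tub br",T(220,560),.05)
p("case br",T(384,556),.04);p("case bl",T(228,556),.04)
for b in((137,171),(211,171),(289,170),(175,203),(251,203)): p("ball",T(*b),.14+.0175)
S=lambda x,y:(380+x/4,140+y/4)
p("rack",S(140,255),.038);p("rack",S(242,248),.038);p("rack",S(262,492),.038);p("rack",S(163,500),.038)
p("grip a",S(227,307),.103);p("grip b",S(235,449),.103)
p("blade a",S(220,275),.088);p("blade b",S(233,485),.088)
C=lambda x,y:(170+x/3,160+y/3)
for q in [(73,190),(126,252)]: p("grip scene",C(*q),.103,"scene")
E
```

```text
lipL [0.5198 0.0899 0.144 ]
lipR [ 0.5171 -0.101   0.144 ]
knob [ 0.637  -0.1268  0.236 ]
knob front [ 0.6119 -0.1263  0.236 ]
knob back [ 0.6622 -0.1285  0.236 ]
knob scene [ 0.6387 -0.1258  0.224 ]
tub tl [0.5603 0.1166 0.05  ]
tub bl [0.4271 0.1164 0.05  ]
tub br [ 0.4256 -0.0044  0.05  ]
case br [ 0.4261 -0.1262  0.04  ]
case bl [ 0.4276 -0.0101  0.04  ]
ball [0.7032 0.0459 0.1575]
ball [ 0.7023 -0.0052  0.1575]
ball [ 0.7021 -0.0589  0.1575]
ball [0.6806 0.0199 0.1575]
ball [ 0.6798 -0.0324  0.1575]
rack [ 0.5878 -0.3056  0.038 ]
rack [ 0.5919 -0.3817  0.038 ]
rack [ 0.4106 -0.3916  0.038 ]
rack [ 0.4057 -0.3181  0.038 ]
grip a [ 0.5485 -0.3542  0.103 ]
grip b [ 0.448  -0.3572  0.103 ]
blade a [ 0.5715 -0.3533  0.088 ]
blade b [ 0.4211 -0.3586  0.088 ]
grip scene [ 0.4552 -0.3598  0.103 ]
grip scene [ 0.5586 -0.3474  0.103 ]
```

```bash
python3 -m inch '[[0,0,6,0,0,-2,0],[0,0,6,0,0,-2,0],[0,0,5.8,0,0,-2,0],[0,0,0,2.6,-2.8,0,0],[0,0,0,2.6,-2.8,0,0],[0,0,0,2.6,-2.8,0,0],[0,0,0,2.6,-2.8,0,0],[0,0,0,2.6,-2.8,0,0],[0,0,0,2.6,-2.8,0,0],[0,0,0,2.6,-2.8,0,0]]' 40; python3 -m inch '[[0,0,0,2.6,-2.8,0,0],[0,0,0,2.6,-2.8,0,0],[0,0,0,2.6,-2.8,0,0],[0,0,0,2.6,-2.8,0,0],[0,0,0,2.6,-2.8,0,0],[0,0,0,2.6,-2.8,0,0],[0,0,0,2.6,-2.8,0,0],[0,0,0,2.6,-2.8,0,0]]'
```

```text
time_s: 2.23
position: [0.3672, -0.4039, 0.3025]
eef_rot: [0.0, 1.0, -0.009, 0.0]
force: [0.9, -0.2, 0.6]
gripper_width: 1.001
time_s: 2.9
position: [0.5791, -0.1832, 0.3025]
eef_rot: [0.0, 1.0, -0.008, 0.0]
force: [-0.5, -0.5, 0.3]
gripper_width: 0.998
```

```bash
cat >> h.py <<'E'
def togo(target,yaw=None):
    s=robot.observe(); q=np.array(s['eef_rot']); Rm=R.from_quat(q[[1,2,3,0]]).as_matrix(); p=np.array(s['position'])
    ph=np.degrees(np.arctan2(Rm[1,0],Rm[0,0]))
    print("t",round(s['time_s'],2),"pos",np.round(p,4),"yaw",round(ph,2),"z-axis",np.round(Rm[:,2],3),"q",np.round(np.degrees(s['joint_pos']),0),"F",np.round(s['force'],1),"M",np.round(s['moment'],2),"w",round(s['gripper_width'],3))
    if target is not None:
        print("tool cm:",np.round(Rm.T@(np.array(target)-p)*100,2), "rz:",None if yaw is None else round(ph-yaw,2))
E
python3 -c "
from h import *
togo([.6375,-.1265,.219],-1)"
```

```text
t 2.9 pos [ 0.5791 -0.1832  0.3025] yaw -0.96 z-axis [ 0. -0. -1.] q [-24.  13.   2.  79.  -0. 157.] F [-0.5 -0.5  0.3] M [-0.05 -0.01 -0.02] w 0.998
tool cm: [ 5.74 -5.77  8.35] rz: 0.04
```

```bash
python3 -m inch '[[0,0,0,2.88,-2.88,0,0],[0,0,0,2.88,-2.88,0,0],[0,0,0,0,0,0,0],[0,0,0,0,0,3,0],[0,0,0,0,0,3,0],[0,0,0,0,0,1.3,0],[0,0,0,0,0,0,0]]'; python3 -c "
from h import *
togo([.6375,-.1265,.219],-1)
im=grab('scene');crop(im,250,120,400,260,4,'pics/s1.png')"
```

```text
time_s: 3.48
position: [0.6336, -0.1275, 0.2245]
eef_rot: [-0.001, 1.0, -0.008, -0.004]
force: [-0.5, -0.4, 0.1]
gripper_width: 0.998
t 3.48 pos [ 0.6336 -0.1275  0.2245] yaw -0.96 z-axis [-0.008  0.002 -1.   ] q [-17.  19.   0.  72.  -0. 164.] F [-0.5 -0.4  0.1] M [ 0.04  0.01 -0.01] w 0.998
tool cm: [ 0.39 -0.1   0.55] rz: 0.04
```

View pics/s1.png

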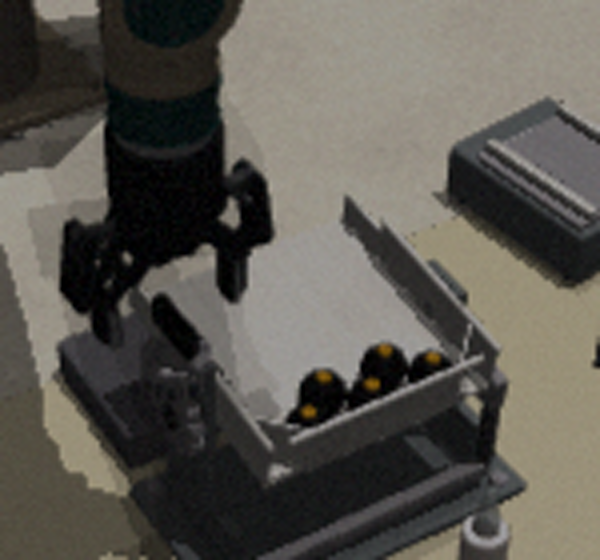

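Handle bar stands between the open fingers at about (178,325) in the crop; the balls are still at the back wall.

```bash
python3 -c "
from h import *
togo([.6375,-.1265,.219],-1)"; python3 -m inch '[[0,0,0,0,0,0,0]]';python3 -c "
from h import *
togo([.6375,-.1265,.219],-1)"
```

```text
t 3.53 pos [ 0.6348 -0.128   0.227 ] yaw -0.97 z-axis [-0.005  0.001 -1.   ] q [-17.  19.   1.  72.  -0. 164.] F [-0.   1.1  0.4] M [0.02 0.09 0.  ] w 1.002
tool cm: [ 0.27 -0.15  0.8 ] rz: 0.03
time_s: 3.62
position: [0.6368, -0.1286, 0.2301]
eef_rot: [0.0, 1.0, -0.009, 0.0]
force: [1.5, -0.1, 0.8]
gripper_width: 0.996
t 3.62 pos [ 0.6368 -0.1286  0.2301] yaw -0.98 z-axis [ 0.001 -0.    -1.   ] q [-17.  19.   1.  72.  -0. 164.] F [ 1.5 -0.1  0.8] M [0.01 0.03 0.05] w 0.996
tool cm: [ 0.07 -0.22  1.11] rz: 0.02
```

```bash
python3 -m inch '[[0,0,0,0,-0.15,0.6,0],[0,0,0,0,0,0.5,0],[0,0,0,0,0,0,0],[0,0,0,0,0,0,1],[0,0,0,0,0,0,1],[0,0,0,0,0,0,1],[0,0,0,0,0,0,1],[0,0,0,0,0,0,1],[0,0,0,0,0,0,1]]' 40;python3 -c "
from h import *
togo([.6375,-.1265,.219],-1)"
```

```text
time_s: 4.37
position: [0.6367, -0.1269, 0.2184]
eef_rot: [0.0, 1.0, -0.008, 0.0]
force: [-0.6, -6.1, 1.4]
gripper_width: 0.141
t 4.37 pos [ 0.6367 -0.1269  0.2184] yaw -0.96 z-axis [ 0.    -0.001 -1.   ] q [-17.  19.  -0.  71.  -0. 164.] F [-0.6 -6.1  1.4] M [-1.54  0.16  0.05] w 0.141
tool cm: [ 0.08 -0.04 -0.06] rz: 0.04
```

```bash
python3 -m inch '[[0,0,0,0,0.1,0,1],[0,0,0,0,0,-0.5,1],[0,0,0,0,0,-0.5,1],[0,0,0,0,0,-0.5,1],[0,0,0,0,0,0,1]]' 60;python3 -c "
from h import *
togo([.6375,-.1265,.235],59)"
```

```text
time_s: 4.78
position: [0.6366, -0.1275, 0.2335]
eef_rot: [-0.0, 1.0, -0.008, -0.0]
force: [2.2, 0.5, -7.0]
gripper_width: 0.127
t 4.78 pos [ 0.6366 -0.1275  0.2335] yaw -0.95 z-axis [-0.     0.001 -1.   ] q [-17.  19.   1.  73.   0. 164.] F [ 2.2  0.5 -7. ] M [ 0.15 -0.57  0.15] w 0.127
tool cm: [ 0.09 -0.1  -0.15] rz: -59.95
```

```bash
python3 -m inch '[[0,0,-6.1,0,0,0,1],[0,0,-6.1,0,0,0,1],[0,0,-6.1,0,0,0,1],[0,0,-6.1,0,0,0,1],[0,0,-6.1,0,0,0,1],[0,0,-6.1,0,0,0,1],[0,0,-6.1,0,0,0,1],[0,0,-6.1,0,0,0,1],[0,0,-6.1,0,0,0,1],[0,0,-6.0,0,0,0,1]]';python3 -m inch '[[0,0,0,0,0,0,1]]';python3 -c "
from h import *
togo([.6375,-.1265,.2274],59)"
```

```text
time_s: 5.62
position: [0.6378, -0.1297, 0.2332]
eef_rot: [0.002, 0.865, 0.501, -0.0]
force: [5.4, -5.7, -7.7]
gripper_width: 0.132
time_s: 5.7
position: [0.6378, -0.1297, 0.2332]
eef_rot: [0.002, 0.866, 0.5, -0.0]
force: [5.0, -5.0, -6.8]
gripper_width: 0.127
t 5.7 pos [ 0.6378 -0.1297  0.2332] yaw 60.05 z-axis [ 0.002 -0.004 -1.   ] q [-17.  19.   1.  72.  -0. 103.] F [ 5.  -5.  -6.8] M [-0.86 -0.93  0.01] w 0.127
tool cm: [ 0.27 -0.19  0.58] rz: 1.05
```

```bash
python3 -m inch '[[0,0,0,0,0,0.3,1],[0,0,0,0,0,0.3,1],[0,0,0,0,0,0,1],[0,0,0,0,0,0,1]]';python3 -c "
from h import *
togo([.6375,-.1265,.2274],59)"
```

```text
time_s: 6.03
position: [0.6378, -0.1297, 0.2277]
eef_rot: [0.002, 0.867, 0.499, 0.0]
force: [5.1, -3.8, -4.8]
gripper_width: 0.129
t 6.03 pos [ 0.6378 -0.1297  0.2277] yaw 59.85 z-axis [ 0.003 -0.004 -1.   ] q [-17.  19.   1.  72.  -0. 103.] F [ 5.1 -3.8 -4.8] M [-0.83 -0.8  -0.  ] w 0.129
tool cm: [ 0.26 -0.19  0.03] rz: 0.85
```

```bash
python3 -m inch '[[0,0,0,0,0,0.15,1],[0,0,0,0,0,0,1],[0,0,0,0,0,0,0.6],[0,0,0,0,0,0,0.4],[0,0,0,0,0,0,0],[0,0,0,0,0,0,0]]';python3 -c "
from h import *
togo([.6375,-.1265,.2274],59)"; python3 -m inch '[[0,0,0,0,0,-2,0],[0,0,0,0,0,-3,0],[0,0,0,0,0,-2,0]]'; python3 -c "
from h import *
im=grab('scene');crop(im,250,120,400,260,4,'pics/s2.png')"
```

```text
time_s: 6.53
position: [0.6362, -0.1272, 0.2258]
eef_rot: [-0.0, 0.866, 0.5, -0.0]
force: [-0.0, 0.3, -0.0]
gripper_width: 0.694
t 6.53 pos [ 0.6362 -0.1272  0.2258] yaw 59.95 z-axis [-0.001  0.001 -1.   ] q [-17.  19.   0.  72.   0. 103.] F [-0.   0.3 -0. ] M [-0.   -0.02  0.01] w 0.694
tool cm: [ 0.13  0.08 -0.16] rz: 0.95
time_s: 6.78
position: [0.6364, -0.1273, 0.2973]
eef_rot: [-0.0, 0.866, 0.5, 0.0]
force: [0.6, 0.4, 0.9]
gripper_width: 1.0
```

View pics/s2.png

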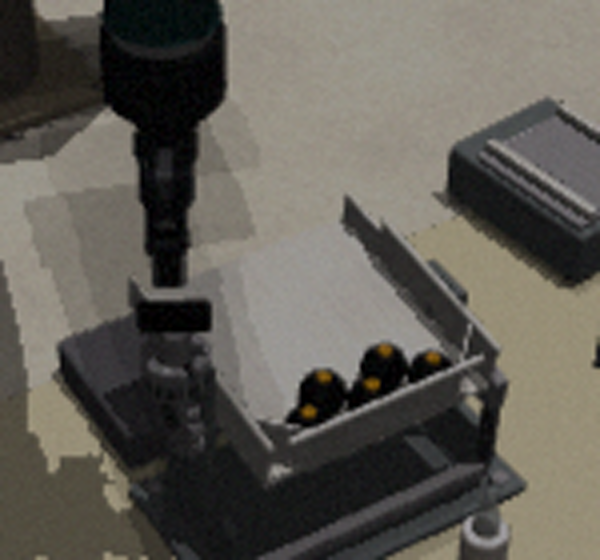

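The handle, at (175,315) in the crop, is turned and stands higher. I'll check the lift and the angle against the projection.

```bash
python3 -c "
from h import *
for dz in (0,.009,.018):
  for a in (50,59,66):
    d=.025*np.array([np.cos(np.radians(a)),np.sin(np.radians(a)),0]); c=np.array([.637,-.127,.224+dz])
    print(dz,a,np.round((proj('scene',[c-d,c+d])-[250,120])*4,0).tolist())
togo([.5,-.3553,.22],183.5)"
```

```text
0 50 [[136.0, 319.0], [208.0, 327.0]]
0 59 [[135.0, 323.0], [209.0, 323.0]]
0 66 [[135.0, 326.0], [208.0, 320.0]]
0.009 50 [[135.0, 310.0], [208.0, 317.0]]
0.009 59 [[135.0, 313.0], [208.0, 313.0]]
0.009 66 [[135.0, 317.0], [208.0, 310.0]]
0.018 50 [[135.0, 300.0], [208.0, 307.0]]
0.018 59 [[134.0, 304.0], [208.0, 303.0]]
0.018 66 [[134.0, 307.0], [208.0, 300.0]]
t 6.83 pos [ 0.6386 -0.128   0.3024] yaw 59.95 z-axis [ 0.008 -0.002 -1.   ] q [-17.  17.   7.  80.   0. 103.] F [ 1.5 -0.4  2.9] M [-0.01 -0.1  -0.  ] w 0.999
tool cm: [-26.63  -0.68   8.18] rz: -123.55
```

```bash
cat > ov.py <<'E'
from h import *
def box(c,yaw,lx,ly,z0,z1):
    r=R.from_euler('z',yaw,degrees=True).as_matrix()
    P=np.array([[sx*lx/2,sy*ly/2,0] for sx,sy in((-1,-1),(1,-1),(1,1),(-1,1))])@r.T+np.array([c[0],c[1],0])
    return P+[0,0,z0],P+[0,0,z1]
def draw(im,n,x0,y0,s,c,yaw,lx,ly,z0,z1,col):
    a,b=box(c,yaw,lx,ly,z0,z1)
    for Q in (a,b):
        uv=((proj(n,Q)+.5-[x0,y0])*s).astype(np.int32); cv2.polylines(im,[uv.reshape(-1,1,2)],True,col,1)
E
cat > rk.py <<'E'
from ov import *
import sys
c=eval(sys.argv[1]); yaw=float(sys.argv[2]); cc=eval(sys.argv[3]); g=sys.argv[4]
for n,(x0,y0,x1,y1) in dict(top=(400,190,460,275),scene=(170,210,245,290)).items():
    im=cv2.imread(f'pics/r_{n}.png'); s=7; a=cv2.resize(im[y0:y1,x0:x1],None,fx=s,fy=s,interpolation=cv2.INTER_CUBIC); raw=a.copy()
    draw(a,n,x0,y0,s,c,yaw,.186,.080,.0,.038,(0,255,0)); draw(a,n,x0,y0,s,c,yaw,.174,.010,.038,.038,(255,255,0)); draw(a,n,x0,y0,s,cc,yaw,.1,.014,.079,.103,(0,0,255))
    cv2.imwrite(f'pics/{g}_{n}.png',np.hstack([raw,a])[:600,:1100] if n=='top' else a)
E
python3 - <<'E'
from h import *
for n in('top','scene'): grab(n,f'pics/r_{n}.png')
E
python3 rk.py "(.4985,-.3495)" 3.5 "(.4975,-.3555)" ra
```

```text
(no output)
```

View pics/ra_top.png

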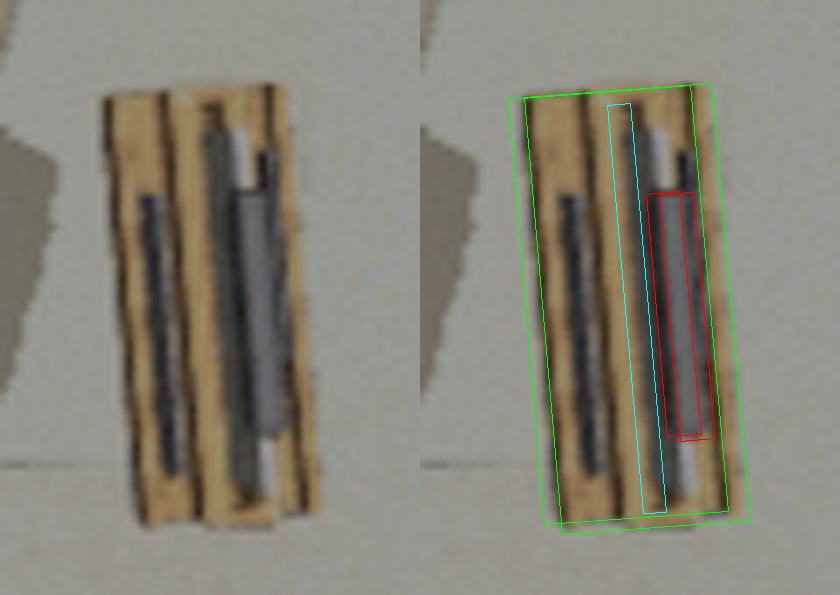

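View pics/ra_scene.png

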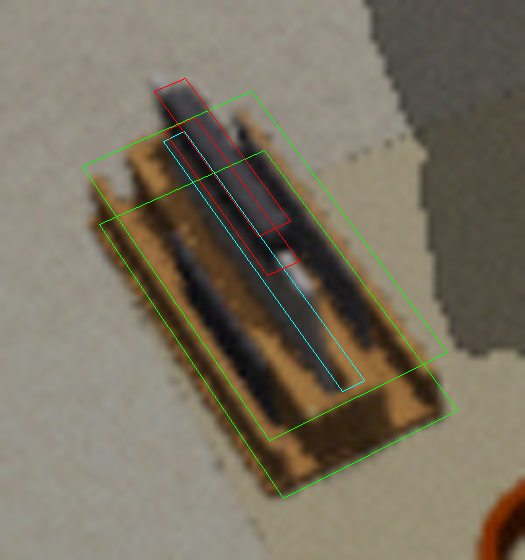

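```bash
python3 -m inch '[[0,0,0,-3.8,-0.1,0,0],[0,0,0,-3.8,-0.1,0,0],[0,0,0,-3.8,-0.1,0,0],[0,0,0,-3.8,-0.1,0,0],[0,0,0,-3.8,-0.1,0,0],[0,0,0,-3.8,-0.1,0,0],[0,0,0,-3.8,-0.1,0,0],[0,0,-6.8,0,0,1,0],[0,0,-6.8,0,0,1,0],[0,0,-6.8,0,0,1,0]]' 40; python3 -m inch '[[0,0,-6.8,0,0,1,0],[0,0,-6.8,0,0,1,0],[0,0,-6.8,0,0,1,0],[0,0,-6.8,0,0,0,0],[0,0,-6.8,0,0,0,0],[0,0,-6.8,0,0,0,0],[0,0,-6.8,0,0,0,0],[0,0,-6.8,0,0,0,0],[0,0,-6.8,0,0,0,0],[0,0,-6.8,0,0,0,0]]';  python3 -m inch '[[0,0,-6.8,0,0,1,0],[0,0,-6.8,0,0,1,0],[0,0,-6.8,0,0,1,0],[0,0,-6.8,0,0,0,0],[0,0,-6.8,0,0,0,0],[0,0,0,0,0,0,0],[0,0,0,0,0,0,0]]';python3 -c "
from h import *
togo([.4977,-.355,.084],183.3)"
```

```text
time_s: 7.77
position: [0.4958, -0.3547, 0.2637]
eef_rot: [-0.001, 0.763, 0.646, -0.0]
force: [-1.1, -0.7, 0.5]
gripper_width: 1.002
time_s: 8.6
position: [0.4963, -0.3534, 0.2338]
eef_rot: [-0.002, 0.27, 0.963, 0.001]
force: [-0.4, -0.4, 0.4]
gripper_width: 1.004
time_s: 9.18
position: [0.4966, -0.3536, 0.2044]
eef_rot: [-0.001, -0.019, 1.0, 0.001]
force: [-0.9, 0.5, 0.6]
gripper_width: 1.0
t 9.18 pos [ 0.4966 -0.3536  0.2044] yaw -177.83 z-axis [-0.002  0.002 -1.   ] q [-42.  16.  -6.  68.   0. -44.] F [-0.9  0.5  0.6] M [-0.06  0.02  0.04] w 1.0
tool cm: [-0.13 -0.16 12.04] rz: -361.13
```

```bash
python3 -m inch '[[0,0,-1.1,-0.1,-0.14,2.5,0],[0,0,0,0,0,2.5,0],[0,0,0,0,0,2.5,0],[0,0,0,0,0,2.5,0],[0,0,0,0,0,1,0],[0,0,0,0,0,1,0],[0,0,0,0,0,0,0],[0,0,0,0,0,0,0]]' 40; python3 -c "
from h import *
togo([.4977,-.355,.084],183.3)
im=grab('scene');crop(im,160,170,280,300,5,'pics/s3.png')"
```

```text
time_s: 9.85
position: [0.4986, -0.356, 0.0862]
eef_rot: [0.0, -0.03, 1.0, -0.0]
force: [0.2, -0.3, 0.1]
gripper_width: 0.997
t 9.85 pos [ 0.4986 -0.356   0.0862] yaw -176.61 z-axis [ 0. -0. -1.] q [-42.  21. -14.  55.   0. -45.] F [ 0.2 -0.3  0.1] M [-0.03 -0.01 -0.05] w 0.997
tool cm: [0.08 0.1  0.22] rz: -359.91
```

View pics/s3.png

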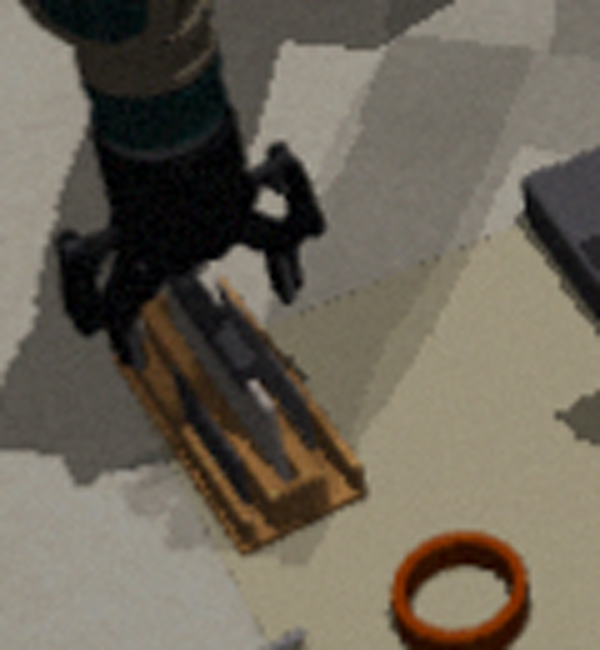

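The fingers straddle the card's grip bar, at about (235,330) in the crop. Closing.

```bash
python3 -m inch '[[0,0,0,0,0.05,0.2,1],[0,0,0,0,0,0,1],[0,0,0,0,0,0,1],[0,0,0,0,0,0,1],[0,0,0,0,0,0,1],[0,0,0,0,0,0,1]]' 40; python3 -c "
from h import *
togo(None)"
```

```text
time_s: 10.4
position: [0.4984, -0.3553, 0.0842]
eef_rot: [0.0, -0.03, 1.0, -0.0]
force: [-2.9, 4.2, 4.8]
gripper_width: 0.152
t 10.4 pos [ 0.4984 -0.3553  0.0842] yaw -176.57 z-axis [ 0. -0. -1.] q [-42.  22. -14.  54.   0. -45.] F [-2.9  4.2  4.8] M [ 0.69  0.27 -0.09] w 0.152
```

```bash
python3 -m inch '[[0,0,0,0,0.07,0,1],[0,0,0,0,0,0,1],[0,0,0,0,0,-0.5,1],[0,0,0,0,0,-1,1],[0,0,0,0,0,-1,1],[0,0,0,0,0,-1,1]]' 90; python3 -c "
from h import *
togo(None)";python3 -m inch '[[0,0,0,0,0,-2,1],[0,0,0,0,0,-3,1],[0,0,0,0,0,-3,1],[0,0,0,0,0,-3,1],[0,0,0,0,0,-3,1],[0,0,0,0,0,-3,1],[0,0,0,0,0,-1,1],[0,0,0,0,0,0,1]]'; python3 -c "
from h import *
togo(None)
for n in('top','scene'): grab(n,f'pics/l_{n}.png')
im=cv2.imread('pics/l_scene.png');crop(im,130,100,290,250,4,'pics/s4.png')"
```

```text
time_s: 10.9
position: [0.4983, -0.3546, 0.1198]
eef_rot: [0.0, -0.03, 1.0, 0.0]
force: [1.4, -0.7, -0.7]
gripper_width: 0.146
t 10.9 pos [ 0.4983 -0.3546  0.1198] yaw -176.56 z-axis [ 0.  0. -1.] q [-41.  19. -12.  58.   0. -45.] F [ 1.4 -0.7 -0.7] M [ 0.03  0.03 -0.03] w 0.146
time_s: 11.57
position: [0.4999, -0.3561, 0.3037]
eef_rot: [0.003, -0.03, 1.0, -0.003]
force: [-0.5, -1.0, -0.3]
gripper_width: 0.15
t 11.57 pos [ 0.4999 -0.3561  0.3037] yaw -176.56 z-axis [ 0.007 -0.006 -1.   ] q [-41.  13.   2.  79.   0. -45.] F [-0.5 -1.  -0.3] M [-0.01 -0.05  0.01] w 0.15
```

View pics/s4.png

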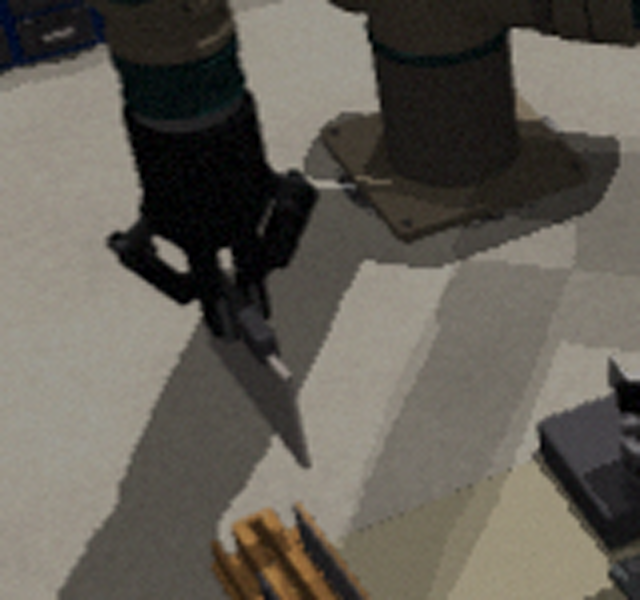

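```bash
cat >> h.py <<'E'
def cardplan(foot,phi,s,L=.0762):
    """target: foot xyz, tool yaw phi deg, slope s; prints tool-frame rotvec(deg) and shift(cm, current axes)"""
    st=robot.observe(); q=np.array(st['eef_rot']); R0=R.from_quat(q[[1,2,3,0]]); p=np.array(st['position'])
    a=np.radians(phi); base=np.array([[np.cos(a),np.sin(a),0],[np.sin(a),-np.cos(a),0],[0,0,-1]]).T
    R1=R.from_euler('y',-s)*R.from_matrix(base)
    tcp=np.array(foot)-R1.as_matrix()[:,2]*L
    rv=(R0.inv()*R1).as_rotvec(degrees=True)
    print("foot now",np.round(p+R0.as_matrix()[:,2]*L,4),"tcp tgt",np.round(tcp,4),"rot",np.round(rv,2),"shift cur axes",np.round(R0.as_matrix().T@(tcp-p)*100,2),"shift after-rot axes",np.round(R1.as_matrix().T@(tcp-p)*100,2))
E
python3 -m inch '[[0,0,6.62,0,0,0,1],[0,0,6.62,0,0,0,1],[0,0,6.62,0,0,0,1],[0,0,6.62,0,0,0,1],[0,0,6.62,0,0,0,1],[0,0,6.62,0,0,0,1],[0,0,6.62,0,0,0,1],[0,0,6.62,0,0,0,1],[0,0,6.62,0,0,0,1],[0,0,6.62,0,0,0,1]]'; python3 -c "
from h import *
togo(None);cardplan([.5675,-.0255,.20],117.2,0)"
```

```text
time_s: 12.5
position: [0.4969, -0.3535, 0.2952]
eef_rot: [-0.003, 0.523, 0.852, 0.001]
force: [0.9, -0.2, -0.5]
gripper_width: 0.149
t 12.5 pos [ 0.4969 -0.3535  0.2952] yaw 116.9 z-axis [-0.005  0.004 -1.   ] q [-41.  13.   2.  79.   0.  22.] F [ 0.9 -0.2 -0.5] M [-0.06 -0.04 -0.07] w 0.149
foot now [ 0.4966 -0.3532  0.219 ] tcp tgt [ 0.5675 -0.0255  0.2762] rot [-0.13 -0.33 -0.29] shift cur axes [26.04 21.14  2.  ] shift after-rot axes [25.95 21.27  1.9 ]
```

```bash
python3 -m inch '[[0,0,0,2.88,2.36,0,1],[0,0,0,2.88,2.36,0,1],[0,0,0,2.88,2.36,0,1],[0,0,0,2.88,2.36,0,1],[0,0,0,2.88,2.36,0,1],[0,0,0,2.88,2.36,0,1],[0,0,0,2.88,2.36,0,1],[0,0,0,2.88,2.36,0,1],[0,0,0,2.88,2.36,0,1],[0,0,0,0,0,0,1]]'; python3 -m inch '[[0,0,0,0,0,0,1],[0,0,0,0,0,0,1]]';python3 -c "
from h import *
togo(None);cardplan([.5675,-.0255,.165],117.2,0.1)
for n in('top','scene'): grab(n,f'pics/m_{n}.png')
im=cv2.imread('pics/m_scene.png');crop(im,250,90,400,240,4,'pics/s5.png')
im=cv2.imread('pics/m_top.png');crop(im,250,130,390,270,4,'pics/t5.png')"
```

```text
time_s: 13.33
position: [0.5674, -0.0209, 0.2955]
eef_rot: [-0.003, 0.518, 0.855, 0.001]
force: [-0.6, -0.3, -0.6]
gripper_width: 0.148
time_s: 13.5
position: [0.5673, -0.0268, 0.2965]
eef_rot: [-0.002, 0.52, 0.854, -0.001]
force: [0.7, 0.6, -1.4]
gripper_width: 0.149
t 13.5 pos [ 0.5673 -0.0268  0.2965] yaw 117.27 z-axis [-0.004  0.    -1.   ] q [-9.  9. -4. 78. -0. 54.] F [ 0.7  0.6 -1.4] M [ 0.01 -0.01  0.01] w 0.149
foot now [ 0.5669 -0.0268  0.2203] tcp tgt [ 0.5599 -0.0255  0.2408] rot [-5.31 -2.74  0.07] shift cur axes [ 0.44 -0.57  5.57] shift after-rot axes [ 0.71 -1.09  5.47]
```

View pics/s5.png

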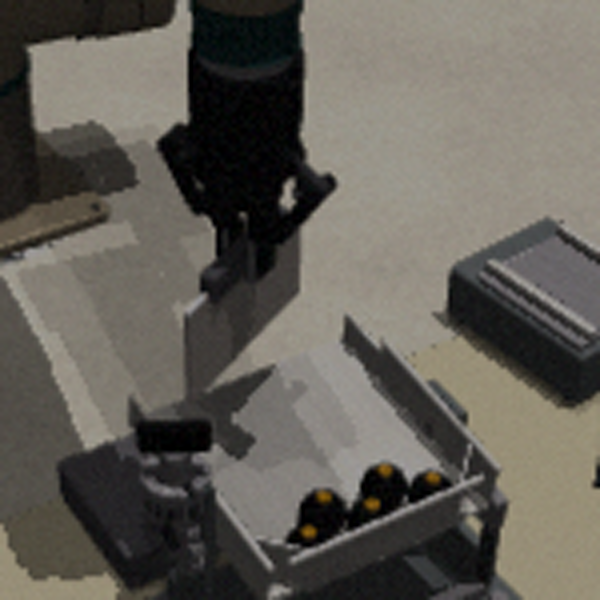

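View pics/t5.png

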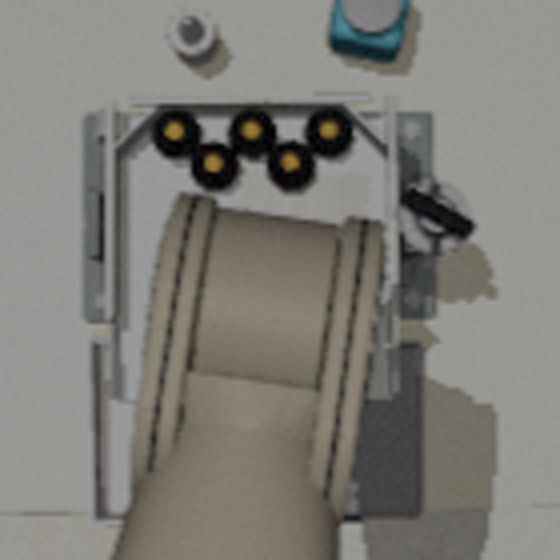

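```bash
cat > co.py <<'E'
from h import *
import sys
def cardpts(L=.0762):
    st=robot.observe(); q=np.array(st['eef_rot']); M=R.from_quat(q[[1,2,3,0]]).as_matrix(); p=np.array(st['position'])
    f=p+M[:,2]*L
    return [f+M[:,0]*a-M[:,2]*h for a,h in((-.075,0),(.075,0),(.075,.08),(-.075,.08))]
def panpts(s,ax=(.638,-.005),yaw=-.9):
    y=np.radians(yaw); X=np.array([np.cos(y),np.sin(y),0]);Y=np.array([-np.sin(y),np.cos(y),0]);Z=np.array([0,0,1.])
    x=X*np.cos(s)+Z*np.sin(s); z=-X*np.sin(s)+Z*np.cos(s); o=np.array([ax[0],ax[1],.14])-x*.12-z*.008
    return [o+Y*.095+z*.028,o+Y*.095,o-Y*.095,o-Y*.095+z*.028],[o-Y*.095+x*.2,o+Y*.095+x*.2,o+Y*.095]
def over(fn,s=None,x0=250,y0=90,x1=400,y1=240,k=4,name='scene'):
    im=grab(name); a=cv2.resize(im[y0:y1,x0:x1],None,fx=k,fy=k,interpolation=cv2.INTER_CUBIC)
    dr=lambda P,c,cl:cv2.polylines(a,[((proj(name,P)+.5-[x0,y0])*k).astype(np.int32).reshape(-1,1,2)],cl,c,1)
    dr(cardpts(),(0,0,255),True)
    if s is not None:
        for P in panpts(s): dr(P,(0,255,0),False)
    cv2.imwrite(fn,a)
if __name__=="__main__": over(sys.argv[1],eval(sys.argv[2]))
E
python3 co.py pics/s6.png -.1
```

```text
(no output)
```

View pics/s6.png

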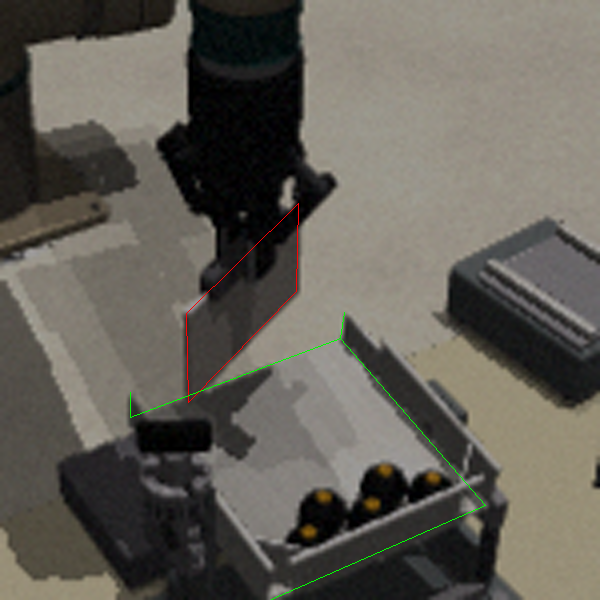

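```bash
python3 -m inch '[[-2.65,-1.37,0,0,0,0,1],[-2.65,-1.37,0,0,0,0,1],[0,0,0,0.35,-0.55,1.5,1],[0,0,0,0.35,-0.55,1.5,1],[0,0,0,0,0,1.2,1],[0,0,0,0,0,1,1],[0,0,0,0,0,0,1],[0,0,0,0,0,0,1]]'; python3 -c "
from h import *
togo(None);cardplan([.5675,-.0255,.15],117.2,0.1)"; python3 co.py pics/s7.png -.1
```

```text
time_s: 14.32
position: [0.561, -0.0262, 0.245]
eef_rot: [0.044, 0.52, 0.852, 0.027]
force: [0.1, -0.9, -0.4]
gripper_width: 0.149
t 14.32 pos [ 0.561  -0.0262  0.245 ] yaw 117.07 z-axis [ 0.103 -0.    -0.995] q [-10.   5. -14.  65.   1.  53.] F [ 0.1 -0.9 -0.4] M [ 0.04  0.18 -0.01] w 0.149
foot now [ 0.5688 -0.0262  0.1692] tcp tgt [ 0.5599 -0.0255  0.2258] rot [ 0.14  0.07 -0.01] shift cur axes [ 0.2  -0.24  1.9 ] shift after-rot axes [ 0.2  -0.23  1.9 ]
```

View pics/s7.png

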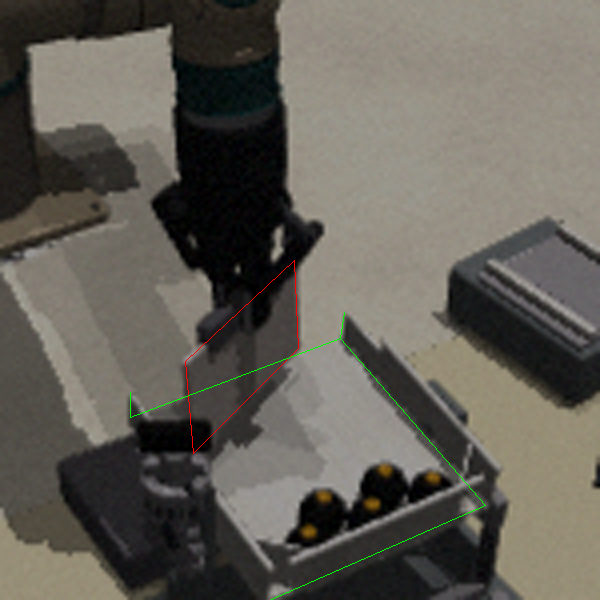

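```bash
python3 -m inch '[[0,0,0,0.1,-0.15,0.8,1],[0,0,0,0.1,-0.15,0.8,1],[0,0,0,0,0,0.7,1],[0,0,0,0,0,0.5,1],[0,0,0,0,0,0,1],[0,0,0,0,0,0,1]]'; python3 -c "
from h import *
togo(None);cardplan([.568,-.0255,.130],117.2,0.1)"; python3 co.py pics/s8.png -.04
```

```text
time_s: 14.87
position: [0.5601, -0.0254, 0.2174]
eef_rot: [0.044, 0.52, 0.853, 0.027]
force: [-1.5, -1.1, 2.5]
gripper_width: 0.149
t 14.87 pos [ 0.5601 -0.0254  0.2174] yaw 117.12 z-axis [ 0.103 -0.    -0.995] q [-10.   6. -17.  61.   1.  53.] F [-1.5 -1.1  2.5] M [0.01 0.52 0.13] w 0.149
foot now [ 0.568  -0.0254  0.1416] tcp tgt [ 0.5604 -0.0255  0.2058] rot [0.16 0.1  0.05] shift cur axes [ 0.03 -0.09  1.16] shift after-rot axes [ 0.03 -0.08  1.16]
```

View pics/s8.png

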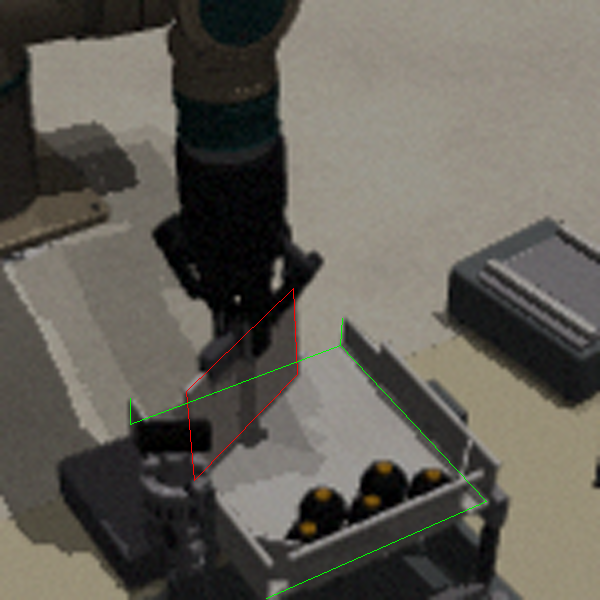

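```bash
python3 -m inch '[[0,0,0,0,-0.02,0.2,1],[0,0,0,0,-0.02,0.2,1],[0,0,0,0,-0.02,0.2,1],[0,0,0,0,-0.02,0.2,1],[0,0,0,0,0,0.2,1],[0,0,0,0,0,0.2,1],[0,0,0,0,0,0,1],[0,0,0,0,0,0,1]]'; python3 -c "
from h import *
togo(None);cardplan([.568,-.0255,.130],117.2,0.1)"; python3 co.py pics/s9.png .05
```

```text
time_s: 15.58
position: [0.561, -0.0256, 0.2054]
eef_rot: [0.044, 0.52, 0.853, 0.027]
force: [-0.8, -0.5, 1.8]
gripper_width: 0.145
t 15.58 pos [ 0.561  -0.0256  0.2054] yaw 117.11 z-axis [ 0.104  0.    -0.995] q [-10.   7. -17.  60.   1.  53.] F [-0.8 -0.5  1.8] M [0.41 0.29 0.07] w 0.145
foot now [ 0.5689 -0.0256  0.1297] tcp tgt [ 0.5604 -0.0255  0.2058] rot [0.23 0.1  0.03] shift cur axes [ 0.03 -0.05 -0.04] shift after-rot axes [ 0.03 -0.05 -0.04]
```

View pics/s9.png

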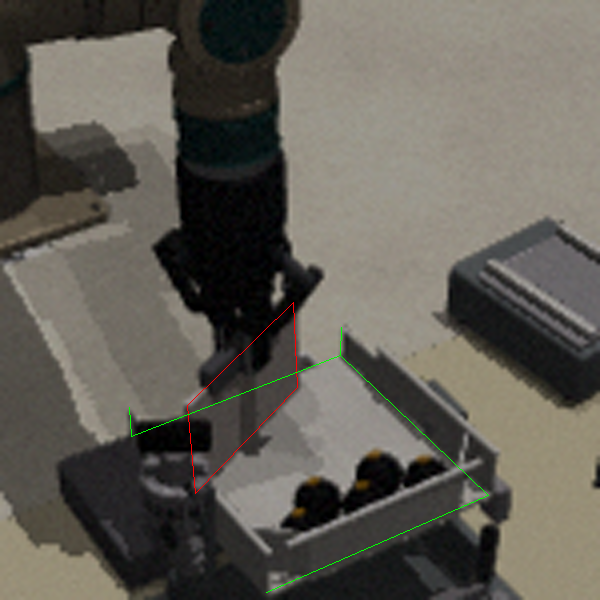

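The pan is tipped to about level plus 0.05 and the balls, at (320,490) to (425,465), have begun to roll. Holding.

```bash
python3 -m inch '[[0,0,0,0,0,0,1],[0,0,0,0,0,0,1],[0,0,0,0,0,0,1],[0,0,0,0,0,0,1],[0,0,0,0,0,0,1],[0,0,0,0,0,0,1]]'; python3 co.py pics/s10.png .05; python3 -m inch '[[0,0,0,0,0,0,1],[0,0,0,0,0,0,1],[0,0,0,0,0,0,1],[0,0,0,0,0,0,1],[0,0,0,0,0,0,1],[0,0,0,0,0,0,1]]'; python3 co.py pics/s11.png .05; python3 -c "
import cv2,numpy as np
cv2.imwrite('pics/s1011.png',np.hstack([cv2.imread('pics/s10.png')[150:,100:500],cv2.imread('pics/s11.png')[150:,100:500]]))"
```

```text
time_s: 16.13
position: [0.561, -0.0256, 0.2056]
eef_rot: [0.045, 0.52, 0.853, 0.027]
force: [-0.6, 1.7, 2.6]
gripper_width: 0.143
time_s: 16.68
position: [0.5607, -0.0258, 0.2054]
eef_rot: [0.044, 0.52, 0.853, 0.027]
force: [0.5, 1.7, 1.3]
gripper_width: 0.147
```

View pics/s1011.png

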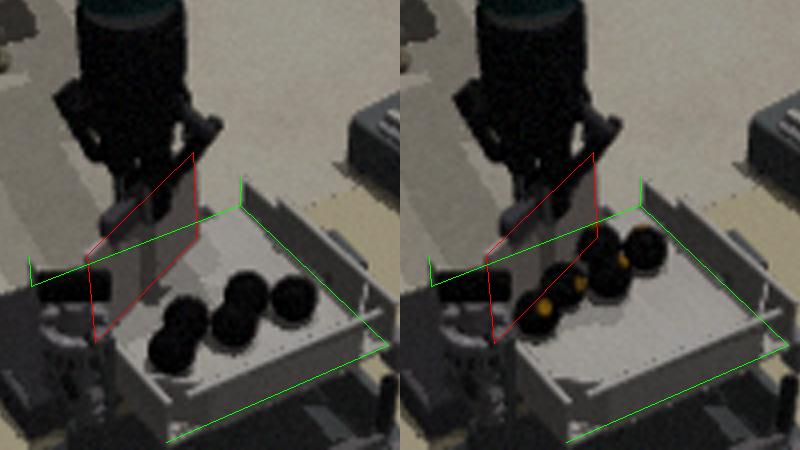

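Five balls have reached the card and are rolling along it to the gap (right panel, 540–645).

```bash
python3 -m inch '[[0,0,0,0,0,0,1],[0,0,0,0,0,0,1],[0,0,0,0,0,0,1],[0,0,0,0,0,0,1]]'; python3 co.py pics/s12.png .05; python3 -m inch '[[0,0,0,0,0,0,1],[0,0,0,0,0,0,1],[0,0,0,0,0,0,1],[0,0,0,0,0,0,1],[0,0,0,0,0,0,1],[0,0,0,0,0,0,1]]'; python3 co.py pics/s13.png .05; python3 -c "
import cv2,numpy as np
cv2.imwrite('pics/s1213.png',np.hstack([cv2.imread('pics/s12.png')[150:,100:500],cv2.imread('pics/s13.png')[150:,100:500]]))"
```

```text
time_s: 17.07
position: [0.5607, -0.0258, 0.2054]
eef_rot: [0.044, 0.52, 0.853, 0.027]
force: [0.0, 1.3, 1.1]
gripper_width: 0.145
time_s: 17.62
position: [0.5608, -0.0257, 0.2055]
eef_rot: [0.044, 0.52, 0.853, 0.027]
force: [-0.1, 1.3, 1.7]
gripper_width: 0.15
```

View pics/s1213.png

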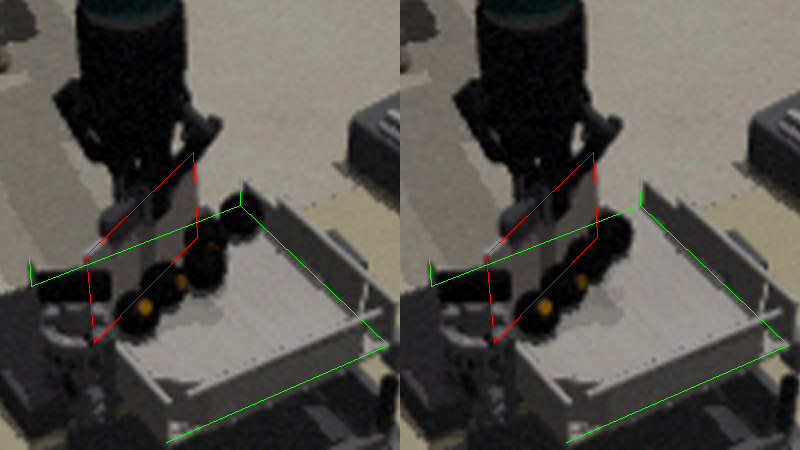

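```bash
python3 -m inch '[[0,0,0,0,0,0,1],[0,0,0,0,0,0,1],[0,0,0,0,0,0,1],[0,0,0,0,0,0,1],[0,0,0,0,0,0,1],[0,0,0,0,0,0,1]]'; python3 co.py pics/s14.png .05; python3 -m inch '[[0,0,0,0,0,0,1],[0,0,0,0,0,0,1],[0,0,0,0,0,0,1],[0,0,0,0,0,0,1],[0,0,0,0,0,0,1],[0,0,0,0,0,0,1]]'; python3 co.py pics/s15.png .05; python3 -c "
import cv2,numpy as np
cv2.imwrite('pics/s1415.png',np.hstack([cv2.imread('pics/s14.png')[150:,100:500],cv2.imread('pics/s15.png')[150:,100:500]]))"
```

```text
time_s: 18.17
position: [0.5608, -0.0257, 0.2055]
eef_rot: [0.044, 0.52, 0.853, 0.027]
force: [-1.1, 1.3, 1.0]
gripper_width: 0.147
time_s: 18.72
position: [0.5608, -0.0257, 0.2055]
eef_rot: [0.044, 0.52, 0.853, 0.027]
force: [-1.3, 1.0, 1.9]
gripper_width: 0.145
```

View pics/s1415.png

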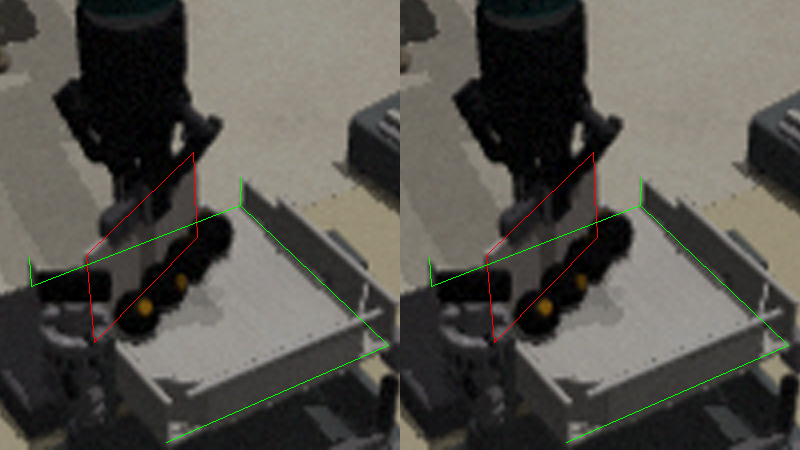

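Four balls rest in a row along the card, one is through. I'll slope it further, gently.

```bash
python3 -m inch '[[0,0,0,0,-0.01,0.15,1],[0,0,0,0,-0.01,0.15,1],[0,0,0,0,-0.01,0.15,1],[0,0,0,0,-0.01,0.15,1],[0,0,0,0,0,0.15,1],[0,0,0,0,0,0,1]]'; python3 co.py pics/s16.png .12; python3 -m inch '[[0,0,0,0,0,0,1],[0,0,0,0,0,0,1],[0,0,0,0,0,0,1],[0,0,0,0,0,0,1],[0,0,0,0,0,0,1]]'; python3 co.py pics/s17.png .12; python3 -c "
import cv2,numpy as np
cv2.imwrite('pics/s1617.png',np.hstack([cv2.imread('pics/s16.png')[150:,100:500],cv2.imread('pics/s17.png')[150:,100:500]]))"
```

```text
time_s: 19.27
position: [0.5617, -0.0255, 0.1987]
eef_rot: [0.045, 0.52, 0.853, 0.028]
force: [-2.8, 3.0, 5.6]
gripper_width: 0.144
time_s: 19.73
position: [0.5617, -0.0255, 0.1989]
eef_rot: [0.045, 0.52, 0.853, 0.028]
force: [-2.6, 3.6, 5.6]
gripper_width: 0.148
```

View pics/s1617.png

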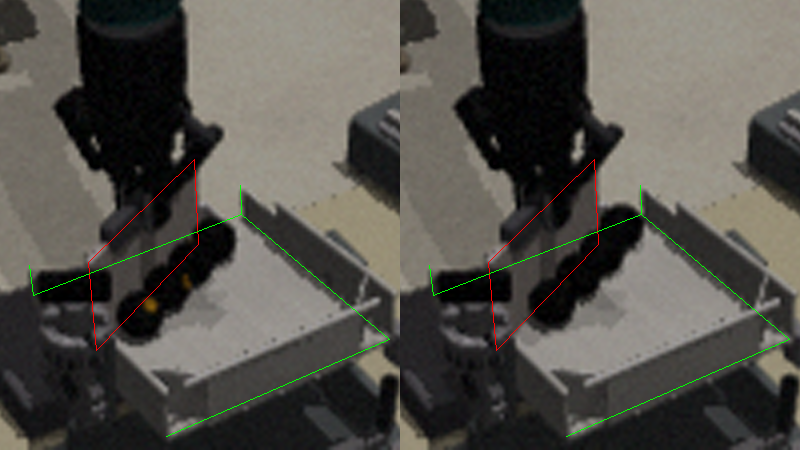

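The row moves along. The first ball nears the gap at (630,225) in the right panel.

```bash
python3 -m inch '[[0,0,0,0,0,0,1],[0,0,0,0,0,0,1],[0,0,0,0,0,0,1],[0,0,0,0,0,0,1],[0,0,0,0,0,0,1],[0,0,0,0,0,0,1]]'; python3 co.py pics/s18.png .12; python3 -m inch '[[0,0,0,0,0,0,1],[0,0,0,0,0,0,1],[0,0,0,0,0,0,1],[0,0,0,0,0,0,1],[0,0,0,0,0,0,1],[0,0,0,0,0,0,1]]'; python3 co.py pics/s19.png .12; python3 -c "
import cv2,numpy as np
cv2.imwrite('pics/s1819.png',np.hstack([cv2.imread('pics/s18.png')[150:,100:500],cv2.imread('pics/s19.png')[150:,100:500]]))"
```

```text
time_s: 20.28
position: [0.5616, -0.0255, 0.199]
eef_rot: [0.045, 0.52, 0.853, 0.028]
force: [-2.0, 2.4, 6.7]
gripper_width: 0.148
time_s: 20.83
position: [0.5616, -0.0254, 0.199]
eef_rot: [0.045, 0.52, 0.853, 0.028]
force: [-3.3, 3.2, 6.5]
gripper_width: 0.148
```

View pics/s1819.png

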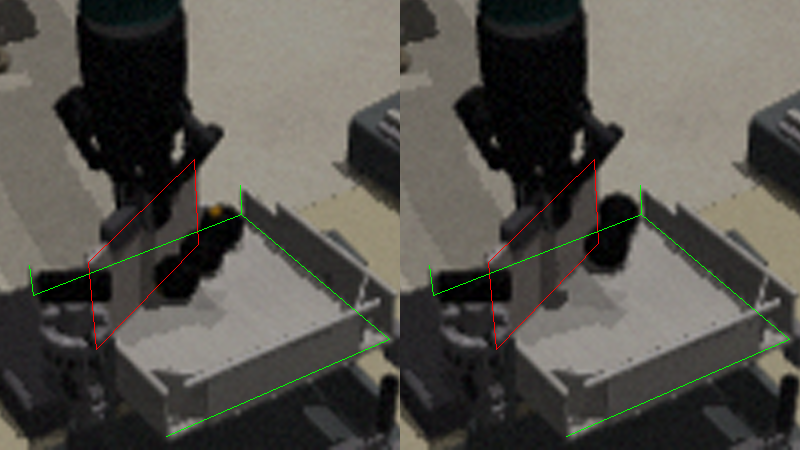

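Two balls are left in the pan at (615,215) to (610,245), and they are moving out.

```bash
python3 -m inch '[[0,0,0,0,0,0,1],[0,0,0,0,0,0,1],[0,0,0,0,0,0,1],[0,0,0,0,0,0,1],[0,0,0,0,0,0,1],[0,0,0,0,0,0,1]]'; python3 co.py pics/s20.png .12; python3 -m inch '[[0,0,0,0,0,0,1],[0,0,0,0,0,0,1],[0,0,0,0,0,0,1],[0,0,0,0,0,0,1],[0,0,0,0,0,0,1],[0,0,0,0,0,0,1]]'; python3 co.py pics/s21.png .12; python3 -c "
import cv2,numpy as np
cv2.imwrite('pics/s2021.png',np.hstack([cv2.imread('pics/s20.png')[150:,100:500],cv2.imread('pics/s21.png')[150:,100:500]]))"
```

```text
time_s: 21.38
position: [0.5616, -0.0253, 0.1991]
eef_rot: [0.045, 0.52, 0.853, 0.028]
force: [-3.6, 4.0, 7.7]
gripper_width: 0.145
time_s: 21.93
position: [0.5616, -0.0254, 0.1992]
eef_rot: [0.045, 0.52, 0.853, 0.028]
force: [-3.6, 3.6, 7.2]
gripper_width: 0.147
```

View pics/s2021.png

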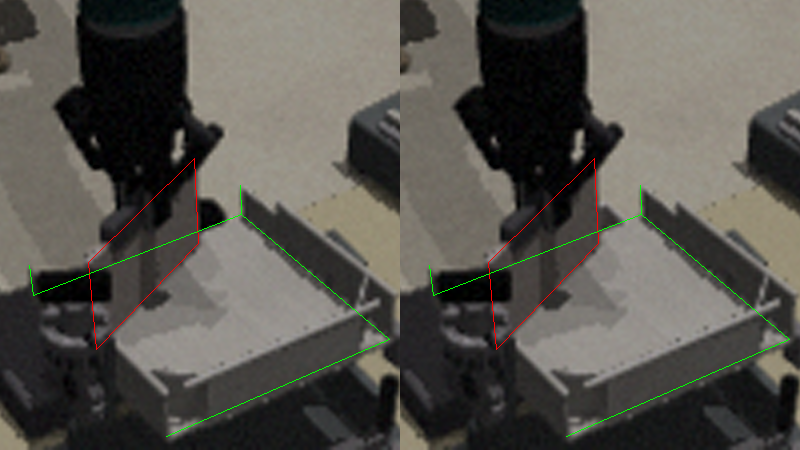

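```bash
python3 -m inch '[[0,0,0,0,0,0,1],[0,0,0,0,0,0,1],[0,0,0,0,0,0,1],[0,0,0,0,0,0,1],[0,0,0,0,0,0,1],[0,0,0,0,0,0,1]]'; python3 -c "
from co import *
over('pics/s22.png',.12,280,120,360,180,9)
over('pics/t22.png',.12,260,190,360,270,7,'top')"
```

```text
time_s: 22.48
position: [0.5616, -0.0254, 0.1992]
eef_rot: [0.045, 0.52, 0.853, 0.028]
force: [-2.9, 3.8, 6.3]
gripper_width: 0.149
```

View pics/s22.png

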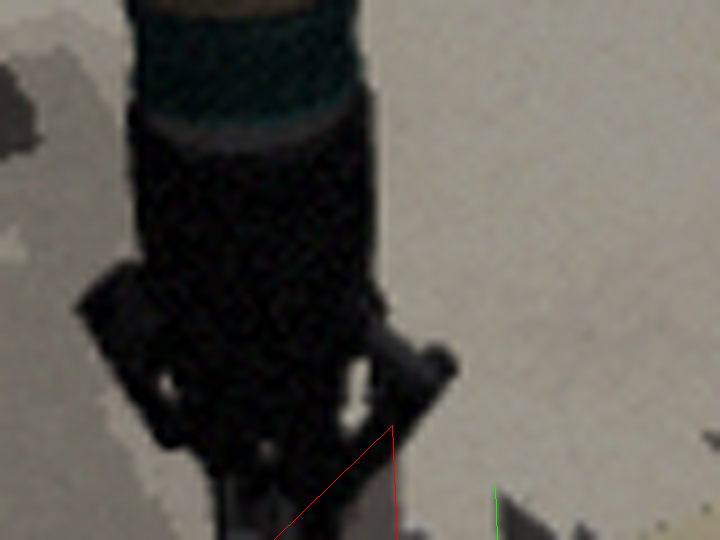

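View pics/t22.png

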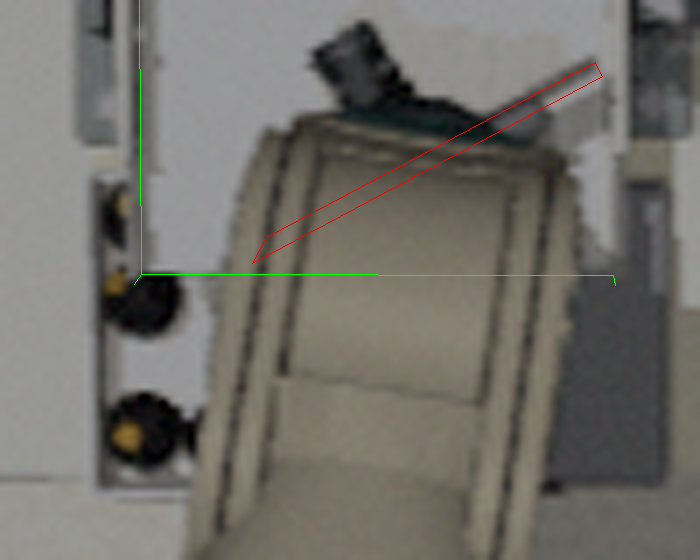

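Tub shows balls at (130,215), (142,297), (143,430) and (200,430). The fifth is hidden by the arm. I'll raise the card slowly.

```bash
python3 -m inch '[[0,0,0,0,0,-0.4,1],[0,0,0,0,0,-0.4,1],[0,0,0,0,0,-0.5,1],[0,0,0,0,0,-0.5,1],[0,0,0,0,0,-0.6,1],[0,0,0,0,0,-1,1],[0,0,0,0,0,-2,1],[0,0,0,0,0,-2,1],[0,0,0,0,0,-2,1],[0,0,0,0,0,-2,1]]'; python3 -m inch '[[2.65,1.37,0,0,0,-0.5,1],[2.65,1.37,0,0,0,0,1],[0,0,0,-2.88,-2.36,0,1],[0,0,0,-2.88,-2.36,0,1],[0,0,0,-2.88,-2.36,0,1],[0,0,0,-2.88,-2.36,0,1],[0,0,0,-2.88,-2.36,0,1],[0,0,0,-2.88,-2.36,0,1],[0,0,0,-2.88,-2.36,0,1],[0,0,0,-2.88,-2.36,0,1]]'; python3 -c "
from h import *
togo([.4983,-.3546,.2],183.44)
for n in('top','scene'): grab(n,f'pics/e_{n}.png')
im=cv2.imread('pics/e_top.png');crop(im,250,110,390,270,4,'pics/t23.png')
im=cv2.imread('pics/e_scene.png');crop(im,250,110,400,260,4,'pics/s23.png')"
```

```text
time_s: 23.42
position: [0.5488, -0.0264, 0.3124]
eef_rot: [0.044, 0.52, 0.853, 0.026]
force: [0.8, 0.6, -1.1]
gripper_width: 0.148
time_s: 24.25
position: [0.4853, -0.3192, 0.3167]
eef_rot: [-0.0, 0.521, 0.854, -0.001]
force: [1.2, 1.1, -0.3]
gripper_width: 0.145
t 24.25 pos [ 0.4853 -0.3192  0.3167] yaw 117.22 z-axis [-0.001 -0.001 -1.   ] q [-40.  10.  -0.  80.  -0.  23.] F [ 1.2  1.1 -0.3] M [ 0.   -0.05  0.02] w 0.145
tool cm: [-3.74 -0.44 11.67] rz: -66.22
```

View pics/t23.png

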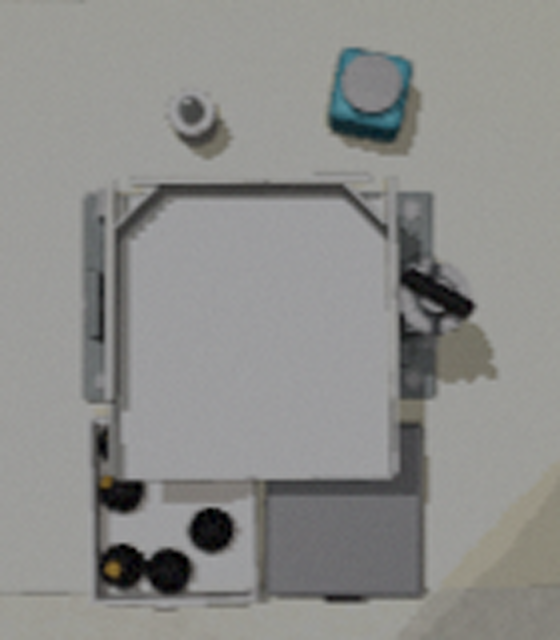

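View pics/s23.png

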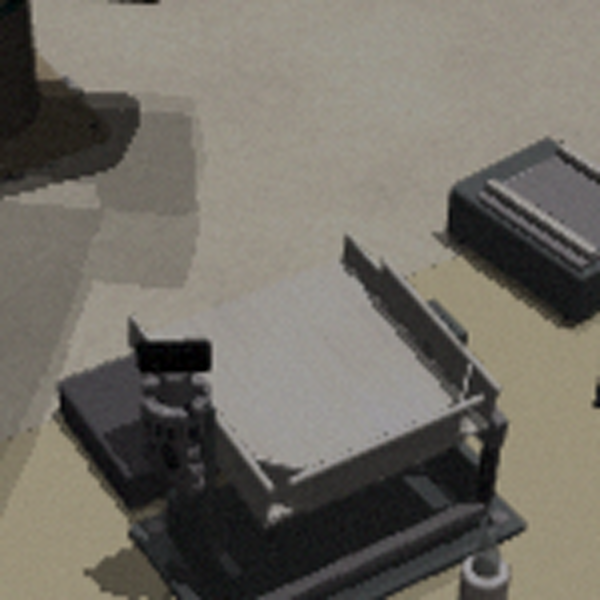

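All five balls are in the tub: four clear at (122,490), (122,567), (167,570) and (212,530), and one under the lip at (103,445). The pan is empty and at rest. Now the card goes back to its rack.

```bash
python3 -m inch '[[0,0,0,-3.3,-0.4,0,1],[0,0,-6.62,0,0,0,1],[0,0,-6.62,0,0,0,1],[0,0,-6.62,0,0,0,1],[0,0,-6.62,0,0,0,1],[0,0,-6.62,0,0,0,1],[0,0,-6.62,0,0,0,1],[0,0,-6.62,0,0,0,1],[0,0,-6.62,0,0,0,1],[0,0,-6.62,0,0,0,1]]'; python3 -m inch '[[0,0,-6.62,0,0,0,1],[0,0,0,0,0,1.5,1],[0,0,0,0,0,2.5,1],[0,0,0,0,0,2.5,1],[0,0,0,0,0,2.5,1],[0,0,0,0,0,2,1],[0,0,0,0,0,0,1],[0,0,0,0,0,0,1],[0,0,0,0,0,0,1]]'; python3 -c "
from h import *
togo([.4983,-.3546,.2],183.44)"
```

```text
time_s: 25.18
position: [0.4978, -0.3477, 0.3165]
eef_rot: [-0.001, 0.025, 1.0, -0.0]
force: [0.4, 0.1, -0.5]
gripper_width: 0.147
time_s: 25.93
position: [0.4986, -0.3486, 0.2078]
eef_rot: [0.001, -0.03, 1.0, -0.001]
force: [-0.1, 0.6, -1.2]
gripper_width: 0.147
t 25.93 pos [ 0.4986 -0.3486  0.2078] yaw -176.55 z-axis [ 0.001 -0.001 -1.   ] q [-41.  15.  -7.  68.  -0. -44.] F [-0.1  0.6 -1.2] M [-0.05  0.04 -0.03] w 0.147
tool cm: [ 0.07 -0.6   0.78] rz: -359.99
```

```bash
python3 -m inch '[[0,0,0,0.07,-0.3,0,1],[0,0,0,0,-0.3,0,1],[0,0,0,0,0,1.5,1],[0,0,0,0,0,2,1],[0,0,0,0,0,2,1],[0,0,0,0,0,1.5,1],[0,0,0,0,0,0.5,1],[0,0,0,0,0,0,1],[0,0,0,0,0,0,1],[0,0,0,0,0,0,1]]'; python3 -c "
from co import *
togo([.4983,-.3546,.0842],183.44)
over('pics/s24.png',None,150,170,270,290,5)
over('pics/t24.png',None,400,190,460,275,7,'top')"
```

```text
time_s: 26.77
position: [0.4987, -0.3554, 0.1331]
eef_rot: [0.001, -0.03, 1.0, -0.001]
force: [-0.4, 0.2, -0.8]
gripper_width: 0.146
t 26.77 pos [ 0.4987 -0.3554  0.1331] yaw -176.57 z-axis [ 0.002 -0.002 -1.   ] q [-42.  19. -11.  60.  -0. -45.] F [-0.4  0.2 -0.8] M [-0.04 -0.04  0.02] w 0.146
tool cm: [0.05 0.09 4.89] rz: -360.01
```

View pics/s24.png

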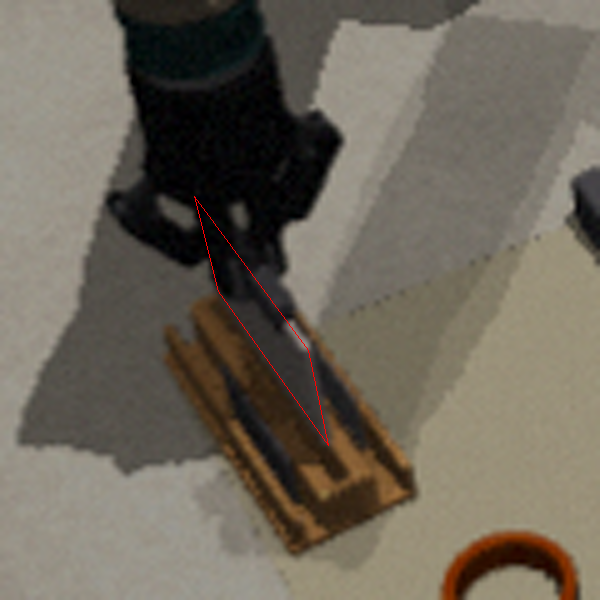

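View pics/t24.png

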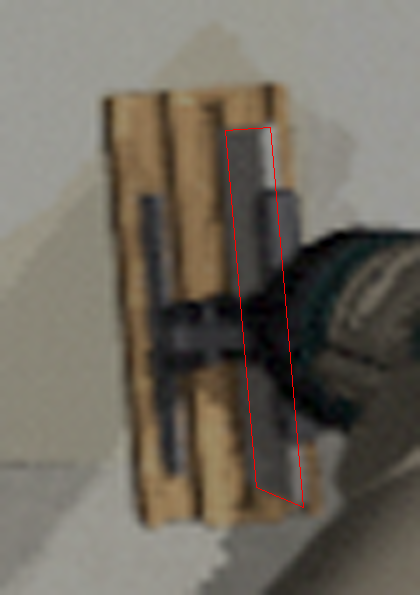

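The card matches the predicted outline in both views, so it has not slipped. Inserting.

```bash
python3 -m inch '[[0,0,0,0.04,0.09,0,1],[0,0,0,0,0,0.7,1],[0,0,0,0,0,0.6,1],[0,0,0,0,0,0.5,1],[0,0,0,0,0,0.5,1],[0,0,0,0,0,0,1],[0,0,0,0,0,0,1]]'; python3 -c "
from co import *
togo([.4983,-.3546,.0842],183.44)"
```

```text
time_s: 27.45
position: [0.4968, -0.3531, 0.1075]
eef_rot: [-0.001, -0.03, 1.0, 0.001]
force: [0.5, 0.0, -0.5]
gripper_width: 0.145
t 27.45 pos [ 0.4968 -0.3531  0.1075] yaw -176.57 z-axis [-0.001  0.001 -1.   ] q [-41.  20. -13.  57.   0. -45.] F [ 0.5  0.  -0.5] M [-0.01 -0.01 -0.04] w 0.145
tool cm: [-0.14 -0.16  2.33] rz: -360.01
```

```bash
python3 -m inch '[[0,0,0,-0.13,-0.14,0,1],[0,0,0,0,0,0,1],[0,0,0,0,0,0.5,1],[0,0,0,0,0,0.5,1],[0,0,0,0,0,0.5,1],[0,0,0,0,0,0,1],[0,0,0,0,0,0,1]]'; python3 -c "
from co import *
togo([.4983,-.3546,.0842],183.44)"
```

```text
time_s: 28.03
position: [0.4981, -0.3543, 0.0926]
eef_rot: [-0.001, -0.03, 1.0, 0.001]
force: [-0.2, 0.0, -0.7]
gripper_width: 0.149
t 28.03 pos [ 0.4981 -0.3543  0.0926] yaw -176.57 z-axis [-0.001  0.001 -1.   ] q [-41.  21. -14.  55.   0. -45.] F [-0.2  0.  -0.7] M [0.03 0.01 0.03] w 0.149
tool cm: [-0.02 -0.03  0.84] rz: -360.01
```

```bash
python3 -m inch '[[0,0,0,0,0,0.4,1],[0,0,0,0,0,0.4,1],[0,0,0,0,0,0,1],[0,0,0,0,0,0,1]]'; python3 -c "
from co import *
togo([.4983,-.3546,.0842],183.44)"
```

```text
time_s: 28.37
position: [0.4983, -0.3545, 0.085]
eef_rot: [-0.0, -0.03, 1.0, 0.0]
force: [-0.1, 0.3, -1.2]
gripper_width: 0.148
t 28.37 pos [ 0.4983 -0.3545  0.085 ] yaw -176.57 z-axis [-0.001  0.001 -1.   ] q [-41.  21. -14.  55.   0. -45.] F [-0.1  0.3 -1.2] M [-0.03  0.01 -0.02] w 0.148
tool cm: [ 0.   -0.01  0.08] rz: -360.01
```

```bash
python3 -m inch '[[0,0,0,0,0,0.1,1],[0,0,0,0,0,0,1],[0,0,0,0,0,0,1]]' 30;  python3 -c "
from co import *
togo([.4983,-.3546,.0842],183.44)"
```

```text
time_s: 28.62
position: [0.4987, -0.3549, 0.0845]
eef_rot: [0.0, -0.03, 1.0, -0.0]
force: [0.4, 0.4, -1.2]
gripper_width: 0.145
t 28.62 pos [ 0.4987 -0.3549  0.0845] yaw -176.57 z-axis [ 0. -0. -1.] q [-41.  22. -14.  54.  -0. -45.] F [ 0.4  0.4 -1.2] M [-0.01 -0.02 -0.01] w 0.145
tool cm: [0.04 0.03 0.03] rz: -360.01
```

```bash
python3 -m inch '[[0,0,0,0,0,0.1,1],[0,0,0,0,0,0,1],[0,0,0,0,0,0,1]]';  python3 -m inch '[[0,0,0,0,0,0.1,1],[0,0,0,0,0,0,1],[0,0,0,0,0,0,1]]'
```

```text
time_s: 28.87
position: [0.4988, -0.355, 0.0843]
eef_rot: [0.0, -0.03, 1.0, -0.0]
force: [-1.7, 1.5, 5.5]
gripper_width: 0.147
time_s: 29.12
position: [0.4988, -0.3551, 0.0843]
eef_rot: [0.0, -0.03, 1.0, -0.0]
force: [-3.5, 2.5, 10.4]
gripper_width: 0.145
```

```bash
python3 -m inch '[[0,0,0,0,0,-0.15,1],[0,0,0,0,0,0,1],[0,0,0,0,0,0,0.8],[0,0,0,0,0,0,0.7],[0,0,0,0,0,0,0.5],[0,0,0,0,0,0,0.2],[0,0,0,0,0,0,0],[0,0,0,0,0,0,0],[0,0,0,0,0,0,0],[0,0,0,0,0,0,0]]'; python3 -c "
from co import *
togo([.4983,-.3546,.0842],183.44)
im=grab('scene');crop(im,150,170,270,290,5,'pics/s25.png')"
```

```text
time_s: 29.95
position: [0.4986, -0.3548, 0.0838]
eef_rot: [0.0, -0.03, 1.0, 0.0]
force: [-0.3, -0.2, 0.2]
gripper_width: 0.996
t 29.95 pos [ 0.4986 -0.3548  0.0838] yaw -176.57 z-axis [ 0.  0. -1.] q [-41.  22. -14.  54.   0. -45.] F [-0.3 -0.2  0.2] M [ 0.   -0.07 -0.03] w 0.996
tool cm: [ 0.03  0.02 -0.04] rz: -360.01
```

View pics/s25.png

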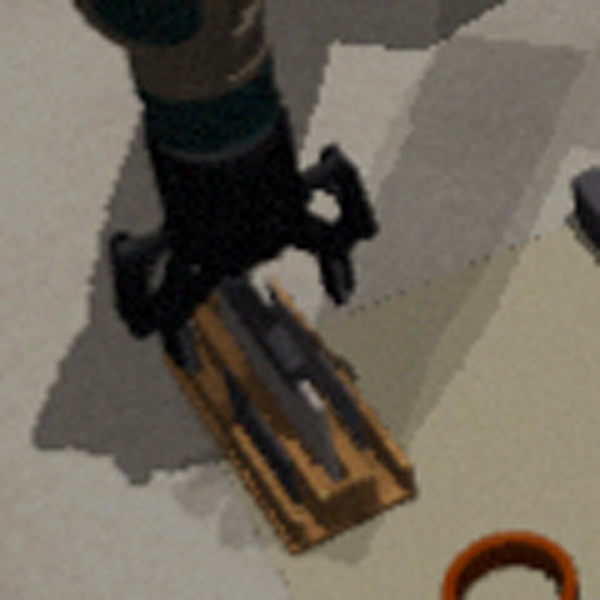

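The card is released and stands in the slot, looking as it did at the start. Backing up and doing the last checks.

```bash
python3 -m inch '[[0,0,0,0,0,-1,0],[0,0,0,0,0,-2,0],[0,0,0,0,0,-3,0],[0,0,0,0,0,-3,0],[0,0,0,0,0,-3,0],[0,0,0,0,0,-3,0],[0,0,0,3,0,-3,0],[0,0,0,4,0,0,0],[0,0,0,4,0,0,0],[0,0,0,0,0,0,0]]'; python3 -m inch '[[0,0,0,0,3.5,0,0],[0,0,0,0,3.5,0,0],[0,0,0,0,3.5,0,0],[0,0,0,0,0,0,0]]'; python3 - <<'E'
from h import *
togo(None)
for n in('top','scene'): grab(n,f'pics/r_{n}.png')
im=cv2.imread('pics/r_top.png');crop(im,250,100,450,280,4,'pics/t26.png')
E
python3 rk.py "(.4977,-.355)" 3.4 "(.4977,-.355)" rb
```

```text
time_s: 30.83
position: [0.3839, -0.3604, 0.2646]
eef_rot: [-0.002, -0.028, 1.0, 0.0]
force: [-0.2, -0.5, -0.7]
gripper_width: 0.997
time_s: 31.17
position: [0.3814, -0.2514, 0.2637]
eef_rot: [-0.001, -0.032, 0.999, 0.002]
force: [0.0, -0.1, 0.1]
gripper_width: 1.0
t 31.17 pos [ 0.3814 -0.2514  0.2637] yaw -176.38 z-axis [-0.001  0.004 -1.   ] q [-42.  -2. -19.  73.   0. -45.] F [ 0.  -0.1  0.1] M [-0.01  0.04  0.06] w 1.0
```

View pics/t26.png

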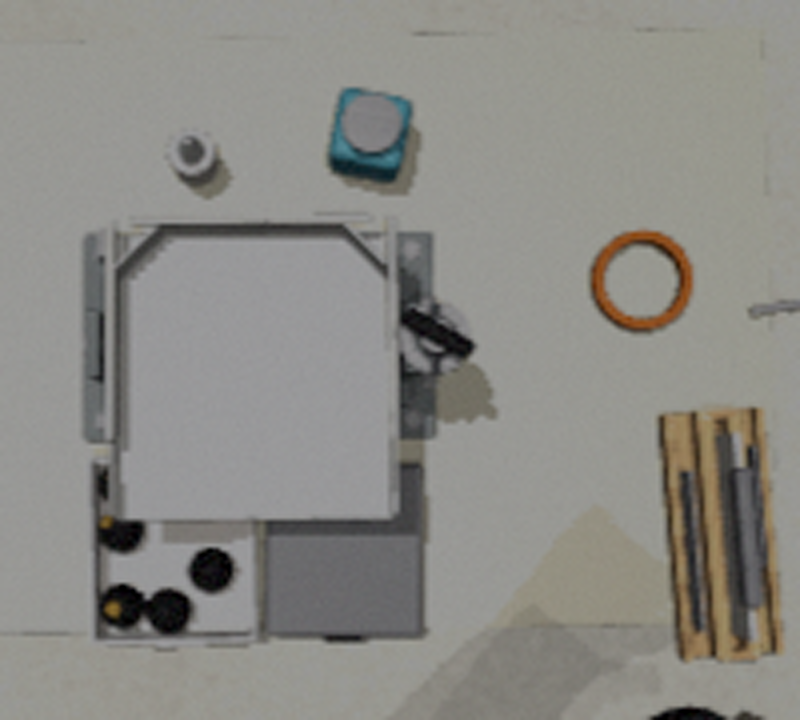

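View pics/rb_scene.png

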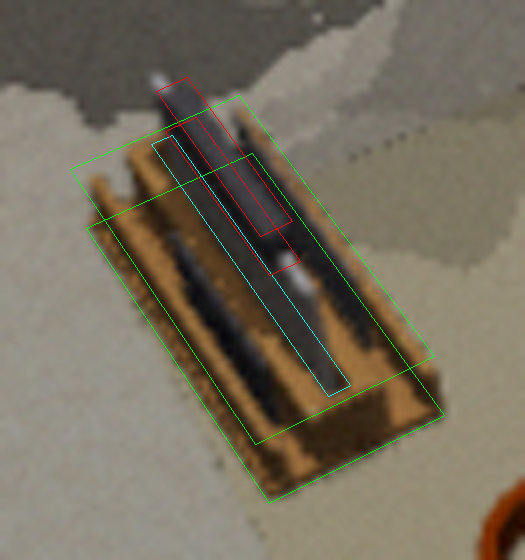

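View pics/rb_top.png

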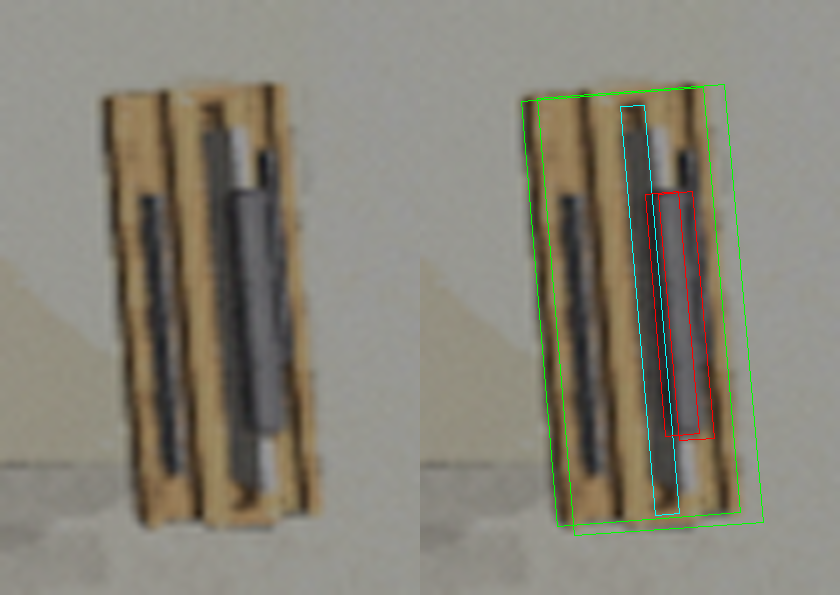

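```bash
python3 -m inch '[[0,0,0,0,0,0,0],[0,0,0,0,0,0,0],[0,0,0,0,0,0,0]]'; python3 -c "
from h import *
print(robot.hand_in())"
```

```text
time_s: 31.52
position: [0.3834, -0.2576, 0.2635]
eef_rot: [0.0, -0.029, 1.0, -0.0]
force: [0.5, -1.1, 0.4]
gripper_width: 0.999
the job is handed in; nothing more can be done
None
```

I finished the task and handed it in at about 31.5 s, well under the 67 s limit; hand-in gives no verdict. I lifted the lock handle 15 mm, turned it 61° and dropped it into its parking notch. I then took the card, stood it in the pan at a 28° slant and pressed the pan past level in two steps (floor sloping about 0.05, then 0.12 rad). All five balls rolled through the gap into the tub, and I put the card back where I had gripped it in the rack.

**Last checks, all from the pictures:**
- **Balls:** all five are in the tub. Four are clearly visible; the fifth shows only as a sliver under the pouring edge.
- **Pan and lock:** the pan is empty and back at rest. The handle was measured as parked at about 59° with 9 mm of lift, and still looks turned.
- **Card:** it stands upright in the slot as at the start, with its foot on the slot floor and the gripper clear of it.
- **Other things:** the tub, case, pump bottle, dropper and tape roll look unmoved. I did not look closely at the phone and the screwdriver again.

**Disagreement:** my outline of the rack did not line up exactly with the picture, so I used the recorded grip position to put the card back instead. Otherwise no check failed.

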